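Spot-punch the scribed bracket blanks and clear the scribing machine

ROBOT

A 6-joint arm with a two-finger parallel gripper is mounted at the origin on the work surface. World frame = base frame: x ahead of the robot, y to its left, z up, the work surface at z = 0. Lengths are in m, angles in degrees, forces in N, time in s.
With the tool pointing down it reaches from about 0.4 to 0.825 m from the base axis. Payload 7 kg.
Tool frame: the origin (TCP) lies at the very end of the fingers, on their centre line; the grasp point (between the pads) lies r.grip_depth behind it (r.grip_depth is the distance from the TCP to the grasp point, in m); z points along the fingers, y is the direction in which the jaws open and shut (so a half turn about z gives the same grasp; the last joint's range is limited). The gripper opens to 88 mm and grips with 3 to 60 N. Pads are 19 mm wide; open, the fingers measure 130 mm over their backs; the gripper's body (78 mm by 193 mm) begins 47 mm behind the grasp point.
Start: joints at [89.616, 20.546, 0.682, 0, -70.136, -16.507], TCP at [0.196, 0.646, 0.227] pointing down, gripper open.
Joint ranges: [-176.03, 176.03], [-82.01, 121.73], [-58.28, 71.71], [-173.87, 95.51], [-174.79, -0.11], [-173.66, 173.66]. Speed limits (degrees/s): [136.94, 136.94, 172.46, 180, 180, 180].

INTERFACE

Orientations are given as [roll, pitch, yaw] about the fixed x, y, z axes, in that order (R = Rz(yaw) Ry(pitch) Rx(roll)).
In Python, from plant import r gives the robot as it stands. The module is installed in compiled form; this text tells all that it offers.
- The arm moves only by the tool step_arm, never from a script. Its argument "increments" is a list of rows, each a list of 3 entries, a list of its own where there are three numbers: the shift along the tool's x, y, z in m, then the turn, a rotation vector about the tool's x, y, z in rad, then the closure, from 0 (fully open) to 1 (shut). In form: [[[x, y, z], [wx, wy, wz], grip], ...]. A call has 1 to 10 rows; each row is the pose to reach, as a shift and turn from the pose commanded when the call began, along the tool's axes at that moment; what a row does not reach only later rows make up. A row lasts 1/10 s, in which the tool goes at most 50 mm and 8.59 degrees, less where a joint would pass 70% of its speed; a pose out of reach is approached as far as the arm can. A call with a gripper value outside its range is refused whole. The fingers move at their own pace and stop on an object; "force" is the grip in N (left out, the last holds). Time passes only in rows, so rows that repeat a pose let the fingers close. It gives the time, the measured TCP pose, the force and the opening at its end, in the units of the state.
- r.get_state(): the state, without advancing time (a new reading comes with each control period).
- r.capture(name): name is "scene" or "top" or "wrist"; returns a dict with "color" (384x512x3 uint8, red, green, blue), "intrinsics" (3x3 intrinsics, pixels), "rvec" (rotation vector, rad) and "tvec" (3), from world to camera coordinates, as OpenCV has them; the wrist camera has in their place "T_tool_cam" (4x4, takes a point from camera to tool coordinates, whose origin is the TCP and whose axes are the flange's). Camera axes: x right, y down, z forward; pixel columns grow to the right and rows downward; lengths in m; the calibration is good to about 2 mm. A picture is of the moment at which its call begins: read the wrist's pose just before it. There is no depth.
- r.close_job(): hands the job in, once; it reports no verdict.
The state is a dict: "time_s": time; "joints": joint angles; "qd": joint speeds; "joint_torque": joint torques, N m; "tcp_pos": TCP position; "eef_rot": TCP orientation; "contact_force": force on the tool from outside, world axes, zero at the start; "moment": the same for the moment, N m; "gripper_width": finger opening in m.
Only numpy, scipy, OpenCV 4.12 (cv2) and the standard library are available. Lean on these libraries where they do the work, as an engineer would, in place of code of your own. Each camera call takes 0.05 s, during which the arm holds its last target.

TASK

The bracket blanks on the bed of the scribing machine are scribed and must be spotted for drilling. Slide the clear guard fully open, take the spring-loaded centre punch from its stand and, going along the row from the robot's left to its right, set its point on the centre of each blank's scribed cross and press straight down until the spring snaps. Then put the punch back upright in its stand, lay all the blanks flat in the shallow grey tray and slide the guard fully shut, leaving the other things on the bench alone.

Things in the scene. Friction and masses are not known exactly. Their poses are not given: they have to be found in the camera images.
- machine: Fixed bench scribing machine. Origin under the centre of its dark steel bed; x points away from the robot to the drive housing, z up. Bed: 45 mm above the bench, 175 mm deep (x), 400 mm wide (y), both centred. Front sill rises 20 mm over the bed; side cheeks and rear housing 40 mm. A parked scribing head juts 16 mm from the housing at the bed's rear left corner, 20 mm above the bed.
- guard (a joint): Slide of the clear flat guard that covers the bed, in m: 0 = fully shut (over the bed), 0.175 = fully open (pushed away from the robot, along the machine's +x, over the housing). It is stiff by about 2 N and stays where it is left. Its top is 93 mm above the bench.
- guard_handle (a point): Centre of the guard's black handle bar near the guard's front edge: bar 116 mm long along the machine's y, 12 x 12 mm thick, centre 34 mm above the guard's top, free underneath between its two end posts. Moves with the guard.
- stand: Fixed black round stand for the punch, 74 mm high, 68 mm wide foot, 52 mm wide above; upright round bore 27 mm wide, 70 mm deep, open at the top. Origin under its centre.
- punch_grip (a point): Spring-loaded centre punch, loose, 160 g, 130 mm long, hanging point down in the stand by its collar. This point: middle of its ribbed steel neck, 15 mm thick, 48 mm long, between the collar below and the brass cap (19 mm wide) above; on the axis, 30 mm above the collar's underside; z points up to the cap.
- punch_collar (a point): Centre of the underside of the punch's dark collar (36 mm wide, 6 mm thick), which rests on the stand's rim when the punch is put away (so 74 mm above the bench). z is the punch's axis towards the cap. Below the collar a 20 mm sleeve with a tapered nose reaches 50 mm down, then the thin plunger.
- punch_tip (a point): Point of the punch's plunger, 66 mm below the collar's underside when not pressed; it moves up into the sleeve when pressed.
- punch_plunger (a joint): How far the plunger is pushed into the punch, m: 0 out, 0.012 hard stop. The force needed grows from 2 N to 13 N at about 0.0045, then the spring trips and the force falls away, to 4 N at the stop; the snap is complete from 0.008 on. Springs back out when lifted.
- tray: Fixed shallow grey plastic tray, 250 mm (its x) by 140 mm (its y), 22 mm high, walls and floor 5 mm thick. Origin under its centre.
- tin_mid (a point): Bystander: round metal tin, 56 mm wide, 60 mm tall. Point half-way up. To be left alone.
- screwbox_in (a point): Bystander: open blue plastic box, 110 x 90 x 50 mm. Centre of its inner floor. To be left alone.
- driver_grip (a point): Bystander: screwdriver lying on the bench. Middle of its handle. To be left alone.
- tape_mid (a point): Bystander: flat-lying white ring (tape core) 90 mm across, 24 mm high. Its centre. To be left alone.
- blank1_centre (a point): Bracket blank, loose flat steel plate 90 x 26 x 8 mm, 145 g, at the start lying on the machine bed: the left place (robot's left, +y) of the row; places are about 100 mm apart and some may be empty (then None). Point at the plate's centre, half-way up; x along its length, z up.
- blank1_mark (a point): Centre of the scribed cross and 12 mm ring on the top face of this plate, 25 mm from its centre along its length towards the clipped end; z up.
- blank2_centre (a point): Bracket blank, loose flat steel plate 90 x 26 x 8 mm, 145 g, at the start lying on the machine bed: the middle place of the row; places are about 100 mm apart and some may be empty (then None). Point at the plate's centre, half-way up; x along its length, z up.
- blank2_mark (a point): Centre of the scribed cross and 12 mm ring on the top face of this plate, 25 mm from its centre along its length towards the clipped end; z up.
- blank3_centre (a point): Bracket blank, loose flat steel plate 90 x 26 x 8 mm, 145 g, at the start lying on the machine bed: the right place of the row; places are about 100 mm apart and some may be empty (then None). Point at the plate's centre, half-way up; x along its length, z up.
- blank3_mark (a point): Centre of the scribed cross and 12 mm ring on the top face of this plate, 25 mm from its centre along its length towards the clipped end; z up.
There are look-alikes about, which are no part of the job. What is meant by the stand is not green or orange, and is the smaller of those in its own colour.

How it is judged:
By the outcome, as a careful person would: the job done as asked, in the order asked, and still so for the second after the job is handed in, with the robot touching nothing.
Of blank1, blank2, blank3 only 2 to 3 are there at a start; the rules pass over those that are not, and their reading is None.
At some moment in a run one of blank1, blank2, blank3 may be knocked a few centimetres aside while the robot is not near it.
It also fails if it takes over 208 s, if anything falls off the work surface, if the arm or the gripper's body presses on something with over 40 N, if the wrist force passes 120 N, or if a joint passes its speed limit or range.

## Working session

There is one attempt and no reset: what is moved stays moved. The work goes in short steps, Python scripts to look and compute and a tool call to move; the robot and the scene stay as the last step left them, time stands still between calls to the robot, and variables do not carry over. Pictures are saved under pics/ and viewed, and the job is handed in when it is done.

Besides the shell and the picture viewer there is one more tool, called as a command line: name --argument value ..., lists and objects as JSON in quotes. step_arm: Moves the arm, as the interface text tells. Its arguments: {"type":"object","properties":{"increments":{"type":"array","items":{"type":"array"}},"force":{"type":"number"}},"required":["increments"]}

```bash
mkdir -p pics; cat > h.py <<'E'
import numpy as np, cv2
from plant import r
from scipy.spatial.transform import Rotation as R
def cap(name,fn=None):
    s=r.get_state(); c=r.capture(name)
    if fn: cv2.imwrite('pics/'+fn,c['color'][:,:,::-1])
    K=np.array(c['intrinsics'],float)
    if 'rvec' in c:
        Rm=cv2.Rodrigues(np.array(c['rvec'],float))[0]; t=np.array(c['tvec'],float).ravel()
        cRw=Rm.T; o=-Rm.T@t
    else:
        T=np.eye(4); T[:3,:3]=R.from_euler('xyz',s['eef_rot'],degrees=True).as_matrix(); T[:3,3]=s['tcp_pos']
        M=T@np.array(c['T_tool_cam']); cRw=M[:3,:3]; o=M[:3,3]
    return dict(img=c['color'],K=K,R=cRw,o=o,s=s)
def ray(v,u):
    d=v['R']@np.linalg.inv(v['K'])@np.array([u[0],u[1],1.]); return v['o'],d/np.linalg.norm(d)
def onz(v,u,z):
    o,d=ray(v,u); return o+d*(z-o[2])/d[2]
def proj(v,p):
    q=v['K']@(v['R'].T@(np.array(p)-v['o'])); return q[:2]/q[2]
def tri(v1,u1,v2,u2):
    o1,d1=ray(v1,u1);o2,d2=ray(v2,u2)
    A=np.array([d1,-d2]).T; k=np.linalg.lstsq(A,o2-o1,rcond=None)[0]
    a=o1+k[0]*d1;b=o2+k[1]*d2; return (a+b)/2,np.linalg.norm(a-b)
E
python3 - <<'E'
from h import *
print(r.get_state(), r.grip_depth)
for n in ['scene','top','wrist']:
    v=cap(n,n+'0.png'); print(n,v['K'],v['o'],v['R'][:,2])
E
```

```text
{'time_s': 0.0, 'joints': array([ 8.96153479e+01,  2.05897853e+01,  6.33686100e-01, -2.06982037e-02,
       -7.01356906e+01, -1.65067857e+01]), 'qd': array([ 0.00318476,  0.08781162, -0.01277324,  0.10500276, -0.0244823 ,
       -0.09186453]), 'joint_torque': array([-5.86117621e-04, -5.82714844e+01,  2.93061876e+01,  6.99756280e+00,
        7.03525831e-03, -1.66162267e-04]), 'tcp_pos': array([0.19600879, 0.64539978, 0.22563883]), 'eef_rot': array([ 1.79906464e+02, -7.42693432e-03, -1.68984804e+01]), 'contact_force': array([ 1.02852697, -0.61287491, -0.52952921]), 'moment': array([-0.0152183 ,  0.02778036,  0.02679474]), 'gripper_width': 0.08755527718885975} 0.0188
scene [[426.52953889   0.         255.93096903]
 [  0.         426.52953889 192.30902589]
 [  0.           0.           1.        ]] [1.02375529 0.76481974 1.07725718] [-0.38819433 -0.57318388 -0.72164077]
top [[353.24535473   0.         254.81024174]
 [  0.         353.24535473 189.1655469 ]
 [  0.           0.           1.        ]] [ 3.63267029e-01 -9.67644401e-04  1.18703289e+00] [ 0.13060849  0.00310104 -0.99142917]
wrist [[274.62769614   0.         254.21758462]
 [  0.         274.62769614 192.03342186]
 [  0.           0.           1.        ]] [0.26921881 0.62396832 0.38411527] [-0.27012749  0.0805645  -0.95944802]
```

View pics/scene0.png

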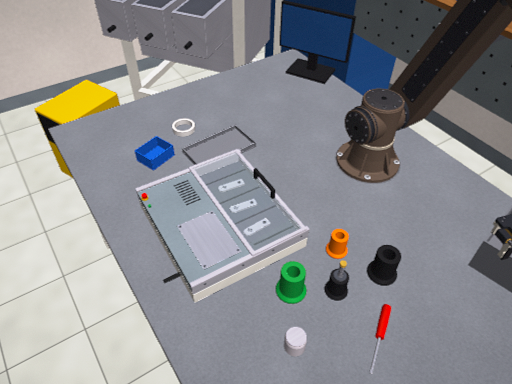

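View pics/top0.png

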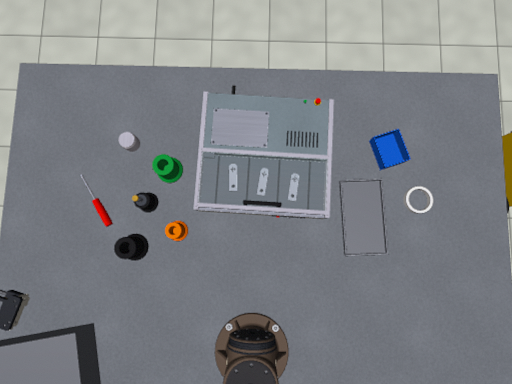

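View pics/wrist0.png

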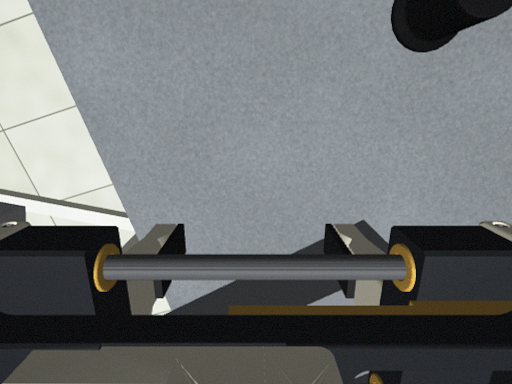

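```bash
python3 - <<'E'
from h import *
v=cap('top'); w=cap('scene')
a=cv2.resize(v['img'][85:225,190:340],None,fx=5,fy=4.2,interpolation=cv2.INTER_CUBIC)
cv2.imwrite('pics/z1.png',cv2.resize(v['img'][85:225,185:345],None,fx=4,fy=4,interpolation=cv2.INTER_CUBIC)[:,:,::-1])
cv2.imwrite('pics/z2.png',cv2.resize(v['img'][140:260,70:220],None,fx=4,fy=4,interpolation=cv2.INTER_CUBIC)[:,:,::-1])
cv2.imwrite('pics/z3.png',cv2.resize(w['img'][140:300,130:310],None,fx=4,fy=3.7,interpolation=cv2.INTER_CUBIC)[:,:,::-1])
cv2.imwrite('pics/z4.png',cv2.resize(w['img'][220:310,270:410],None,fx=5,fy=5,interpolation=cv2.INTER_CUBIC)[:,:,::-1])
E
```

```text
(no output)
```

View pics/z1.png

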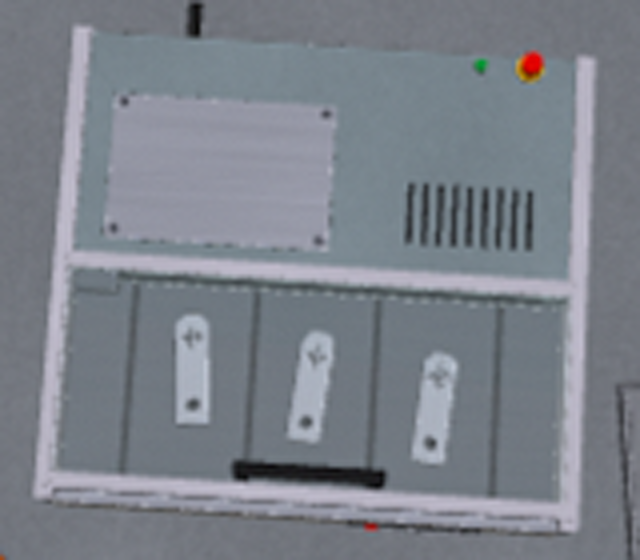

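View pics/z2.png

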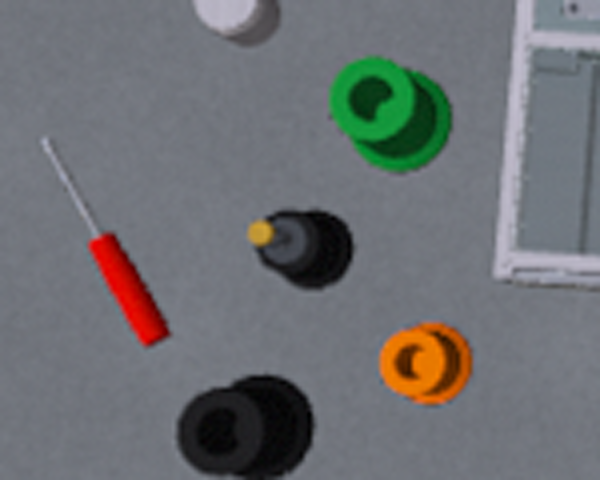

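View pics/z3.png

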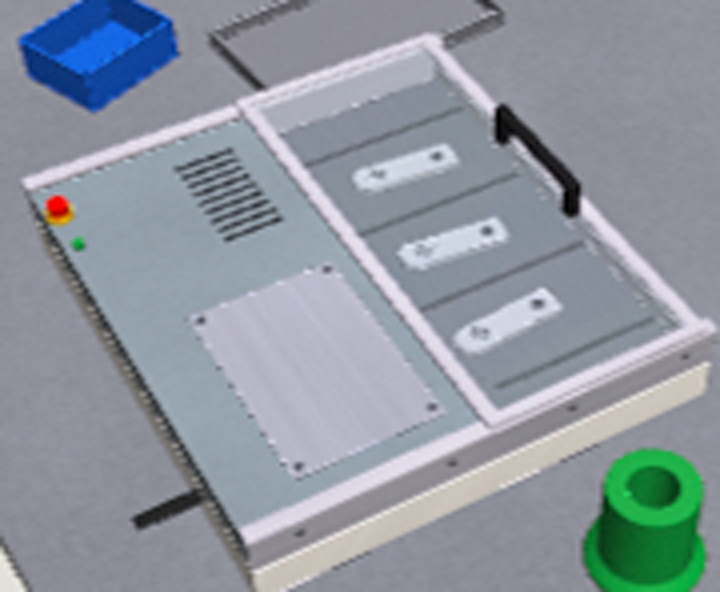

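View pics/z4.png

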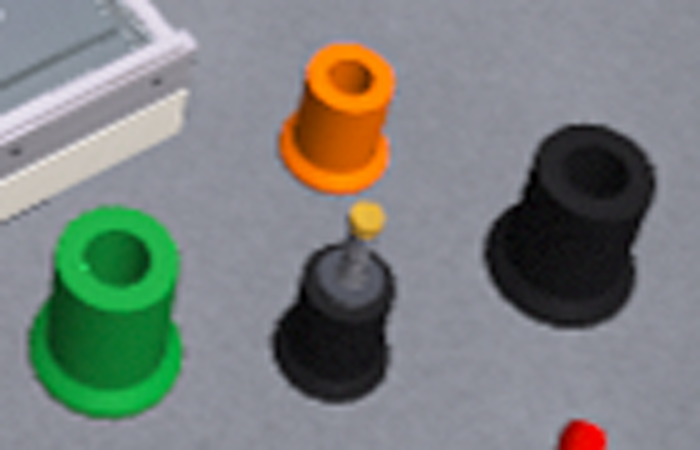

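```bash
python3 - <<'E'
from h import *
v=cap('top'); w=cap('scene')
T=lambda p:(p[0]/4+185-.375,p[1]/4+85-.375)
T2=lambda p:(p[0]/4+70-.375,p[1]/4+140-.375)
def blob(v,m,zr,lab):
    n,l,s,c=cv2.connectedComponentsWithStats(m.astype(np.uint8)); 
    for i in range(1,n):
        if s[i,4]>15: print(lab,c[i].round(1),s[i,:],[onz(v,c[i],z).round(4) for z in zr])
a=onz(v,T((234,470)),.133); b=onz(v,T((385,479)),.133); print('handle',a,b,(a+b)/2,np.linalg.norm(a-b),np.degrees(np.arctan2(*(b-a)[[1,0]]))+90)
a=onz(v,T((45,495)),.09); b=onz(v,T((575,525)),.09); print('front',a,b,np.linalg.norm(a-b),np.degrees(np.arctan2(*(b-a)[[1,0]]))+90)
a=onz(v,T((75,258)),.09); b=onz(v,T((572,290)),.09); print('rear',a,b,np.linalg.norm(a-b),np.degrees(np.arctan2(*(b-a)[[1,0]]))+90)
for p,q in [((193,335),(193,404)),((316,355),(306,422)),((439,376),(430,442))]:
    a=onz(v,T(p),.053);b=onz(v,T(q),.053); print('blank',a,b,np.linalg.norm(a-b),np.degrees(np.arctan2(*(a-b)[[1,0]])))
for n,v_ in (('top',v),('scene',w)):
    h=cv2.cvtColor(v_['img'],cv2.COLOR_RGB2HSV)
    m=(h[...,0]>15)&(h[...,0]<32)&(h[...,1]>120)&(h[...,2]>100)
    m[:, 400:]=0; m[:,:100]=0
    blob(v_,m,[.137,.074],n+' cap')
print('collar',onz(v,T2((287,240)),.08), onz(v,T2((315,250)),.01))
for p in [(340,181),(382,179),(386,254),(345,255)]: print('tray',onz(v,p,.022))
p,e=tri(v,T((234,470)),w,(503/4+130,111/3.7+140));print(p,e)
p,e=tri(v,T((385,479)),w,(577/4+130,190/3.7+140));print(p,e)
E
```

```text
handle [0.46216798 0.03640822 0.133     ] [ 0.4580392  -0.07672069  0.133     ] [ 0.46010359 -0.02015624  0.133     ] 0.11320423312962051 -2.090148383652661
front [0.44327946 0.18431109 0.09      ] [ 0.42956137 -0.22757877  0.09      ] 0.4121182396887006 -1.9075450641991267
rear [0.63237669 0.16896934 0.09      ] [ 0.61558432 -0.2259335   0.09      ] 0.3952597093830636 -2.4349080787433763
blank [0.57941287 0.07573577 0.053     ] [0.52258355 0.07395186 0.053     ] 0.056857308188075883 1.7979549337002765
blank [ 0.5651941  -0.02491777  0.053     ] [ 0.51000551 -0.01792826  0.053     ] 0.05562942657718272 -7.217956303049319
blank [ 0.55020563 -0.12520033  0.053     ] [ 0.49605026 -0.11839912  0.053     ] 0.054580775574300355 -7.1581228659402605
top cap [134.6 197.6] [132 195   6   6  30] [array([0.4677, 0.3608, 0.137 ]), array([0.474 , 0.3825, 0.074 ])]
top cap [175.  231.8] [166 224  14  14  54] [array([0.3692, 0.235 , 0.137 ]), array([0.3695, 0.2491, 0.074 ])]
scene cap [107.5  98.8] [100  86  20  26 345] [array([ 0.7239, -0.7053,  0.137 ]), array([ 0.7038, -0.8038,  0.074 ])]
scene cap [144.4 198.6] [141 196   7   5  16] [array([ 0.8138, -0.1411,  0.137 ]), array([ 0.7998, -0.2018,  0.074 ])]
scene cap [339.7 235.1] [332 229  16  13  92] [array([0.412 , 0.2828, 0.137 ]), array([0.371 , 0.2505, 0.074 ])]
scene cap [340.2 255. ] [334 251  13   7  31] [array([0.456 , 0.3351, 0.137 ]), array([0.418 , 0.3063, 0.074 ])]
scene cap [342.7 263.7] [340 260   7   8  39] [array([0.4687, 0.3599, 0.137 ]), array([0.4316, 0.3328, 0.074 ])]
collar [0.46758769 0.35880609 0.08      ] [0.46633778 0.35760008 0.01      ]
tray [ 0.55083084 -0.28086079  0.022     ]
tray [ 0.56085216 -0.42112205  0.022     ]
tray [ 0.31431266 -0.42824979  0.022     ]
tray [ 0.30801492 -0.2950891   0.022     ]
[0.48048776 0.01517624 0.20530474] 0.06247810267920488
[ 0.43839914 -0.0560812   0.04431017] 0.07675875320407916
```

```bash
cat >> h.py <<'E'
def plan(p,yaw,full=False):
    s=r.get_state(); A=R.from_euler('xyz',s['eef_rot'],degrees=True)
    B=R.from_euler('xyz',[180,0,yaw],degrees=True)
    sh=A.inv().apply(np.array(p)-s['tcp_pos']); rv=(A.inv()*B).as_rotvec()
    print('t%.1f'%s['time_s'],'shift',sh.round(4),'rot',rv.round(4),'rows',max(np.linalg.norm(sh)/.05,np.degrees(np.linalg.norm(rv))/8.59).round(1),'F',s['contact_force'].round(1),'w',round(s['gripper_width'],4),'pos',np.round(s['tcp_pos'],4),'rpy',np.round(s['eef_rot'],2),'j',s['joints'].round(0))
E
python3 -c "
from h import *
plan([.46,-.02,.225],-92.1)"
```

```text
t0.3 shift [0.4459 0.5604 0.0016] rot [ 3.0000e-04 -3.0000e-04  1.3127e+00] rows 14.3 F [ 0.7 -0.  -0.1] w 0.0879 pos [0.1961 0.6458 0.2263] rpy [179.98  -0.   -16.89] j [ 90.  21.   1.  -0. -70. -17.]
```

step_arm --increments '[[[0.446,0.56,0],[0,0,1.313],0],[[0.446,0.56,0],[0,0,1.313],0],[[0.446,0.56,0],[0,0,1.313],0],[[0.446,0.56,0],[0,0,1.313],0],[[0.446,0.56,0],[0,0,1.313],0],[[0.446,0.56,0],[0,0,1.313],0],[[0.446,0.56,0],[0,0,1.313],0],[[0.446,0.56,0],[0,0,1.313],0],[[0.446,0.56,0],[0,0,1.313],0],[[0.446,0.56,0],[0,0,1.313],0]]'

```text
time_s: 1.35
tcp_pos: [0.3807, 0.1793, 0.2271]
eef_rot: [-180.0, 0.1, -92.3]
contact_force: [1.6, 0.7, 0.5]
gripper_width: 0.0876
```

```bash
python3 -c "
from h import *
plan([.46,-.02,.225],-92.1)"
```

```text
t1.4 shift [ 0.1959 -0.0872  0.0019] rot [-0.0009  0.0012 -0.0036] rows 4.3 F [1.6 0.7 0.5] w 0.0876 pos [0.3807 0.1793 0.2271] rpy [-1.7995e+02  7.0000e-02 -9.2310e+01] j [ 52.  -5. -29.   0. -65. -55.]
```

step_arm --increments '[[[0.196,-0.087,0],[0,0,0],0],[[0.196,-0.087,0],[0,0,0],0],[[0.196,-0.087,0],[0,0,0],0],[[0.196,-0.087,0],[0,0,0],0],[[0.196,-0.087,0],[0,0,0],0],[[0.196,-0.087,0.03],[0,0,0],0],[[0.196,-0.087,0.03],[0,0,0],0]]'

```text
time_s: 2.05
tcp_pos: [0.4581, -0.0192, 0.1938]
eef_rot: [179.7, -0.1, -92.3]
contact_force: [-0.4, 0.6, 0.2]
gripper_width: 0.0875
```

```bash
python3 -c "
from h import *
v=cap('wrist','w1.png')
plan([.46,-.02,.108],-92.1)"
```

```text
t2.1 shift [ 0.0012 -0.0013  0.0876] rot [ 0.0033 -0.0012 -0.0014] rows 1.8 F [-0.6  1.1  0.1] w 0.0876 pos [ 0.459  -0.0187  0.1956] rpy [ 1.7981e+02 -7.0000e-02 -9.2180e+01] j [ 22.   1. -28.  -0. -61. -25.]
```

View pics/w1.png

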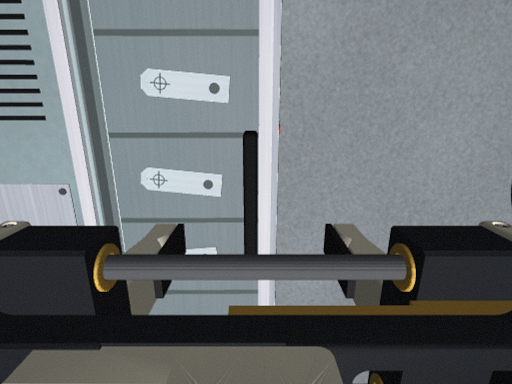

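step_arm --increments '[[[0,0,0.045],[0,0,0],0],[[0,0,0.088],[0,0,0],0],[[0,0,0.088],[0,0,0],0],[[0,0,0.088],[0,0,0],0.5],[[0,0,0.088],[0,0,0],1],[[0,0,0.088],[0,0,0],1],[[0,0,0.088],[0,0,0],1],[[0,0,0.088],[0,0,0],1],[[0,0,0.088],[0,0,0],1],[[0,0,0.088],[0,0,0],1]]' --force 15

```text
time_s: 3.1
tcp_pos: [0.4603, -0.018, 0.1087]
eef_rot: [-180.0, 0.0, -92.1]
contact_force: [-0.4, -0.3, -0.6]
gripper_width: 0.0372
```

```bash
python3 -c "
from h import *
v=cap('wrist')
plan([.46+.175*.9993,-.02-.175*.0366,.108],-92.1)"
```

```text
t3.1 shift [ 0.0019 -0.1748  0.0007] rot [-0.0001  0.     -0.0004] rows 3.5 F [ 0.5 -0.6 -0.7] w 0.0331 pos [ 0.4603 -0.018   0.1086] rpy [-180.      0.    -92.12] j [ 22.   7. -35.   0. -48. -24.]
```

step_arm --increments '[[[0,0,0],[0,0,0],1],[[0,0,0],[0,0,0],1],[[0,0,0],[0,0,0],1],[[0,0,0],[0,0,0],1],[[0,0,0],[0,0,0],1],[[0,0,0],[0,0,0],1]]'

```text
time_s: 3.75
tcp_pos: [0.4604, -0.018, 0.1086]
eef_rot: [-180.0, 0.0, -92.1]
contact_force: [2.1, -1.1, -2.1]
gripper_width: 0.0119
```

step_arm --increments '[[[0,-0.02,0],[0,0,0],1],[[0,-0.05,0],[0,0,0],1],[[0,-0.08,0],[0,0,0],1],[[0,-0.11,0],[0,0,0],1],[[0,-0.14,0],[0,0,0],1],[[0,-0.16,0],[0,0,0],1],[[0,-0.17,0],[0,0,0],1],[[0,-0.174,0],[0,0,0],1],[[0,-0.174,0],[0,0,0],1]]'

```text
time_s: 4.65
tcp_pos: [0.627, -0.0251, 0.1074]
eef_rot: [179.2, -0.1, -92.2]
contact_force: [-21.1, 3.4, 14.6]
gripper_width: 0.0121
```

```bash
python3 -c "
from h import *
plan([.46+.175*.9993,-.02-.175*.0366,.108],-92.1)"
```

```text
t4.7 shift [ 0.001  -0.0079 -0.0007] rot [ 0.0139 -0.0017 -0.0018] rows 0.2 F [-21.1   3.4  14.6] w 0.0121 pos [ 0.627  -0.0251  0.1074] rpy [ 1.792e+02 -1.000e-01 -9.220e+01] j [ 15.  22. -14.  -0. -55. -18.]
```

step_arm --increments '[[[0,0,0],[0,0,0],1],[[0,0,0],[0,0,0],1]]'

```text
time_s: 4.85
tcp_pos: [0.627, -0.0251, 0.1075]
eef_rot: [179.3, -0.1, -92.2]
contact_force: [-20.8, 2.0, 13.3]
gripper_width: 0.012
```

```bash
python3 -c "
from h import *
v=cap('top','t2.png')
w=cap('scene','s2.png')
plan([.46+.175*.9993,-.02-.175*.0366,.108],-92.1)"
```

```text
t5.0 shift [ 0.001  -0.0079 -0.0006] rot [ 0.0127 -0.0016 -0.0015] rows 0.2 F [-20.2   2.6  12.6] w 0.0119 pos [ 0.627  -0.0251  0.1075] rpy [ 1.7927e+02 -9.0000e-02 -9.2190e+01] j [ 15.  22. -14.  -0. -55. -18.]
```

View pics/t2.png

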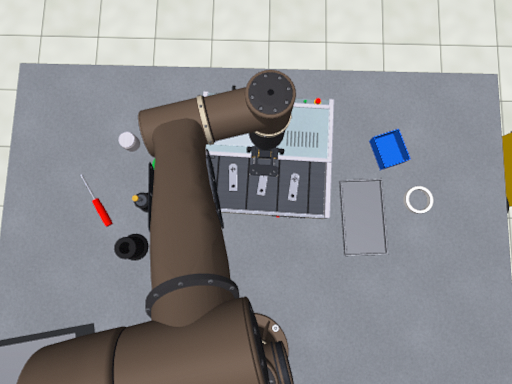

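View pics/s2.png

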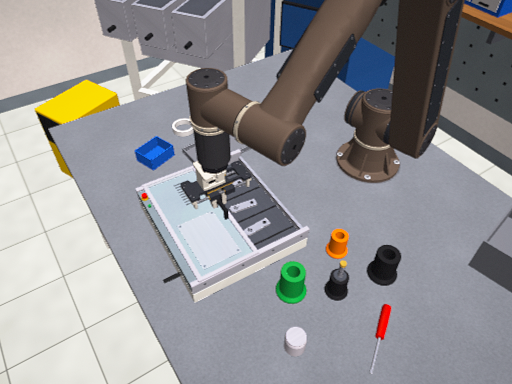

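step_arm --increments '[[[0,-0.002,0],[0,0,0],1],[[0,-0.003,0],[0,0,0],1],[[0,-0.003,0],[0,0,0],1]]'

```text
time_s: 5.25
tcp_pos: [0.6278, -0.0252, 0.1074]
eef_rot: [179.0, -0.1, -92.2]
contact_force: [-30.7, 5.5, 20.4]
gripper_width: 0.0132
```

step_arm --increments '[[[0,0.006,0],[0,0,0],1],[[0,0.008,0],[0,0,0],1],[[0,0.008,0],[0,0,0],1]]'

```text
time_s: 5.55
tcp_pos: [0.6271, -0.025, 0.1075]
eef_rot: [179.8, -0.1, -92.1]
contact_force: [-4.7, -4.4, -2.4]
gripper_width: 0.0116
```

step_arm --increments '[[[0,0,0],[0,0,0],0],[[0,0,0],[0,0,0],0],[[0,0,0],[0,0,0],0],[[0,0,0],[0,0,0],0],[[0,0,0],[0,0,0],0],[[0,0,-0.02],[0,0,0],0],[[0,0,-0.06],[0,0,0],0],[[0,0,-0.1],[0,0,0],0],[[0,0,-0.14],[0,0,0],0],[[0,0,-0.14],[0,0,0],0]]'

```text
time_s: 6.55
tcp_pos: [0.6322, -0.0242, 0.2556]
eef_rot: [-179.4, 0.1, -92.1]
contact_force: [-0.4, -0.7, -0.0]
gripper_width: 0.0851
```

```bash
python3 -c "
from h import *
v=cap('wrist','w3.png')
plan([.55,-.02,.25],-92.1)"
```

```text
t6.6 shift [-0.001   0.0809  0.0017] rot [-0.0065  0.0014 -0.0001] rows 1.6 F [-0.5  0.1 -0.4] w 0.0861 pos [ 0.6308 -0.0239  0.2522] rpy [-1.7963e+02  8.0000e-02 -9.2100e+01] j [ 16.  15.  -3.   0. -71. -18.]
```

View pics/w3.png

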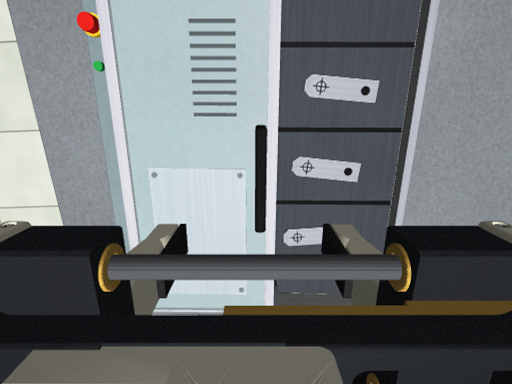

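```bash
python3 -c "
from h import *
v=cap('wrist')
cv2.imwrite('pics/w3z.png',cv2.resize(v['img'][40:240,80:440],None,fx=2.2,fy=2.2,interpolation=cv2.INTER_CUBIC)[:,:,::-1])
for p,z in [((262,126),.133),((261,232),.133),((270,180),.09),((276,180),.09),((320,86),.053),((306.5,167),.053),((296,237),.053),((365,90),.053),((347.5,171),.053),((405,180),.065),((115,180),.085)]: print(p,onz(v,p,z).round(4))
"
```

```text
(262, 126) [ 0.6219 -0.0853  0.133 ]
(261, 232) [0.6262 0.0282 0.133 ]
(270, 180) [ 0.6132 -0.0196  0.09  ]
(276, 180) [ 0.606  -0.0194  0.09  ]
(320, 86) [ 0.5485 -0.126   0.053 ]
(306.5, 167) [ 0.5631 -0.0264  0.053 ]
(296, 237) [0.5763 0.0745 0.053 ]
(365, 90) [ 0.4935 -0.1194  0.053 ]
(347.5, 171) [ 0.5088 -0.0191  0.053 ]
(405, 180) [ 0.4381 -0.0073  0.065 ]
(115, 180) [ 0.8026 -0.025   0.085 ]
```

View pics/w3z.png

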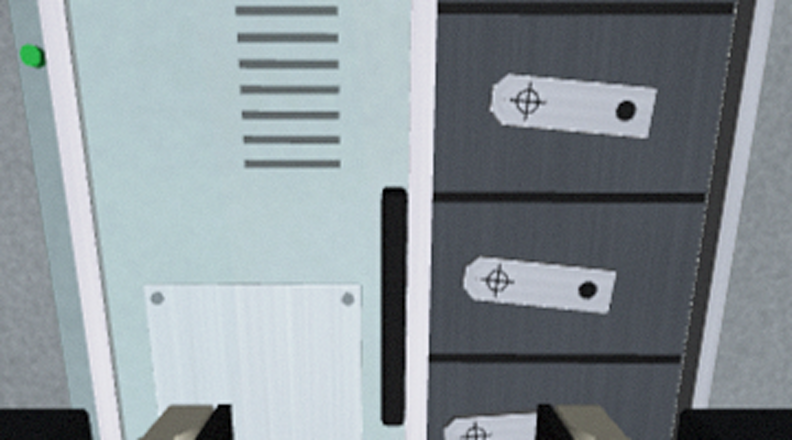

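```bash
python3 -c "
from h import *
v=cap('wrist'); K=v['K']; s=v['s']
A=R.from_euler('xyz',s['eef_rot'],degrees=True).as_matrix()
Ct=A.T@(v['o']-s['tcp_pos']); Rt=A.T@v['R']
B=R.from_euler('xyz',[179.75,-.1,-92.2],degrees=True).as_matrix()
v1=dict(K=K,R=B@Rt,o=np.array([.459,-.0187,.1956])+B@Ct)
for p in [(250,132),(250,190),(250.5,245)]: print(onz(v1,p,.133))
im=cv2.imread('pics/w1.png'); g=im[...].sum(2)
for y in (150,190,230): print(y,np.where(g[y,230:275]<120)[0]+230)
im=cv2.imread('pics/w3.png'); g=im[...].sum(2)
for y in (140,180,220): print(y,np.where(g[y,240:275]<120)[0]+240)
"
```

```text
[ 0.45994984 -0.0789539   0.133     ]
[ 0.46195765 -0.03145826  0.133     ]
[0.46366005 0.0193345  0.133     ]
150 [243 244 245 246 247 248 249 250 251 252 253 254 255 256]
190 [244 245 246 247 248 249 250 251 252 253 254 255 256]
230 [244 245 246 247 248 249 250 251 252 253 254 255 256]
140 [256 257 258 259 260 261 262 263 264 265]
180 [256 257 258 259 260 261 262 263 264 265]
220 [255 256 257 258 259 260 261 262 263 264]
```

```bash
python3 -c "
from h import *
v=cap('wrist'); K=v['K']; s=v['s']
cv2.imwrite('pics/w3y.png',cv2.resize(v['img'][60:230,250:430],None,fx=4.4,fy=3.5,interpolation=cv2.INTER_CUBIC)[:,:,::-1])
print(onz(v,(390,201),.045),onz(v,(274.5,201),.093))
"
```

```text
[0.44251893 0.02651525 0.045     ] [0.60571981 0.00466142 0.093     ]
```

View pics/w3y.png

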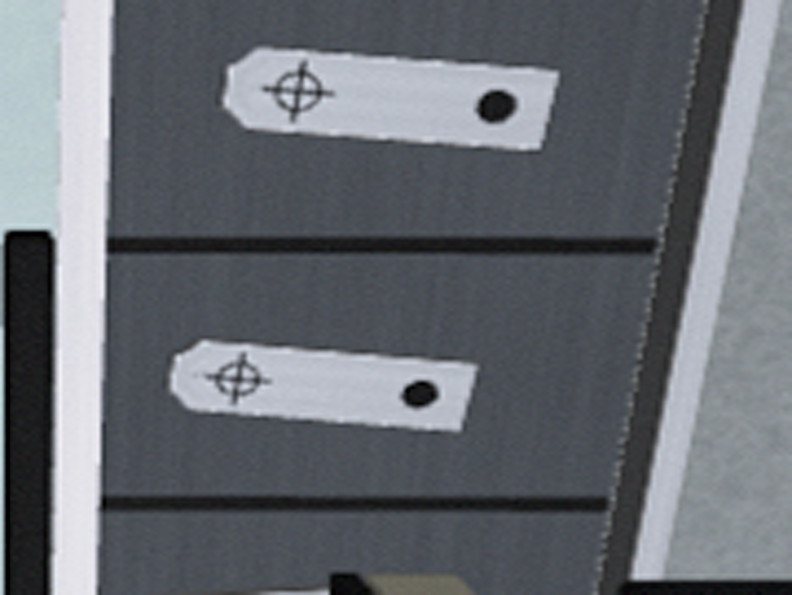

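step_arm --increments '[[[0,0.03,0],[0,0,0],1],[[0,0.048,0],[0,0,0],1],[[0,0.048,0],[0,0,0],1],[[0,0.048,0],[0,0,0],1],[[0,0.048,0],[0,0,0],1],[[0,0.048,0],[0,0,0],1],[[0,0.048,0],[0,0,0],1],[[0,0.048,0],[0,0,0],1],[[0,0.048,0],[0,0,0],1],[[0,0.048,0],[0,0,0],1]]'

```text
time_s: 7.75
tcp_pos: [0.5812, -0.0225, 0.2485]
eef_rot: [180.0, 0.0, -92.1]
contact_force: [-0.4, -0.0, -0.3]
gripper_width: 0.0132
```

step_arm --increments '[[[0,0,0.04],[0,0,0],1],[[0,0,0.08],[0,0,0],1],[[0,0,0.12],[0,0,0],1],[[0,0,0.137],[0,0,0],1],[[0,0,0.137],[0,0,0],1],[[0,0,0.137],[0,0,0],1],[[0,0,0.137],[0,0,0],1]]'

```text
time_s: 8.45
tcp_pos: [0.5824, -0.0222, 0.1133]
eef_rot: [-179.8, 0.0, -92.1]
contact_force: [0.5, -0.3, 0.3]
gripper_width: 0.0004
```

step_arm --increments '[[[0,-0.01,0],[0,0,0],1],[[0,-0.015,0],[0,0,0],1],[[0,-0.02,0],[0,0,0],1],[[0,-0.022,0],[0,0,0],1],[[0,-0.022,0],[0,0,0],1]]'

```text
time_s: 8.95
tcp_pos: [0.6034, -0.0233, 0.1114]
eef_rot: [180.0, -0.0, -92.1]
contact_force: [-0.4, 0.1, -0.1]
gripper_width: 0.0005
```

Not in contact yet; continue.

step_arm --increments '[[[0,-0.006,0],[0,0,0],1],[[0,-0.01,0],[0,0,0],1],[[0,-0.014,0],[0,0,0],1],[[0,-0.014,0],[0,0,0],1]]'

```text
time_s: 9.35
tcp_pos: [0.605, -0.0237, 0.1112]
eef_rot: [178.8, -0.1, -92.2]
contact_force: [-45.6, 14.5, 37.1]
gripper_width: 0.0006
```

```bash
python3 -c "
from h import *
cap('scene','s3.png');plan([.6,-.02,.25],-92.1)"
```

```text
t9.4 shift [-0.0034  0.0081 -0.1387] rot [ 0.0213 -0.0012 -0.0016] rows 2.8 F [-46.3  14.3  36.1] w 0.0004 pos [ 0.605  -0.0237  0.1112] rpy [ 1.7878e+02 -7.0000e-02 -9.2190e+01] j [ 16.  20. -16.  -0. -55. -18.]
```

step_arm --increments '[[[0,0.03,0],[0,0,0],1],[[0,0.04,0],[0,0,0],1],[[0,0.04,-0.05],[0,0,0],0],[[0,0.04,-0.1],[0,0,0],0],[[0,0.04,-0.14],[0,0,0],0],[[0,0.04,-0.14],[0,0,0],0]]'

```text
time_s: 10.0
tcp_pos: [0.5806, -0.0222, 0.2586]
eef_rot: [-179.4, 0.1, -92.1]
contact_force: [0.3, 0.1, -0.6]
gripper_width: 0.0271
```

```bash
python3 -c "
from h import *
v=cap('top','t4.png')
T2=lambda p:(p[0]/4+70-.375,p[1]/4+140-.375)
for n,p in dict(g=(372,100),o=(418,362),bk=(220,430)).items(): print(n,onz(v,T2(p),.09))
plan([.35,.36,.25],-2)"
```

```text
g [0.579242   0.29564215 0.09      ]
o [0.37456624 0.24837159 0.09      ]
bk [0.31930022 0.39736015 0.09      ]
t10.1 shift [-0.3734  0.243   0.0042] rot [-0.0065 -0.004  -1.5726] rows 10.5 F [-0.1  0.7 -1.2] w 0.0312 pos [ 0.5791 -0.0221  0.2553] rpy [-1.7962e+02  9.0000e-02 -9.2100e+01] j [ 17.  10. -10.   0. -70. -19.]
```

View pics/t4.png

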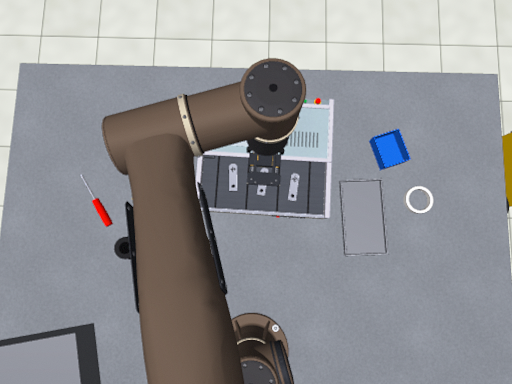

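step_arm --increments '[[[-0.373,0.19,0],[0,0,-1.573],0],[[-0.373,0.19,0],[0,0,-1.573],0],[[-0.373,0.19,0],[0,0,-1.573],0],[[-0.373,0.19,0],[0,0,-1.573],0],[[-0.373,0.19,0],[0,0,-1.573],0],[[-0.373,0.19,0],[0,0,-1.573],0],[[-0.373,0.19,0],[0,0,-1.573],0],[[-0.373,0.19,0],[0,0,-1.573],0],[[-0.373,0.19,0],[0,0,-1.573],0],[[-0.373,0.19,0],[0,0,-1.573],0]]'

```text
time_s: 11.05
tcp_pos: [0.3997, 0.3598, 0.2502]
eef_rot: [179.9, 0.1, -5.6]
contact_force: [0.2, -1.4, -0.4]
gripper_width: 0.0875
```

```bash
python3 -c "
from h import *
plan([.4,.36,.25],-2)"
```

```text
t11.1 shift [ 0.0003 -0.0002  0.0002] rot [ 0.0015  0.0009 -0.0634] rows 0.4 F [ 0.2 -1.4 -0.4] w 0.0875 pos [0.3997 0.3598 0.2502] rpy [ 1.7991e+02  5.0000e-02 -5.6300e+00] j [ 63.   7. -14.  -0. -69.  21.]
```

step_arm --increments '[[[0,0,0],[0,0,-0.063],0],[[0,0,0],[0,0,-0.063],0]]'

```text
time_s: 11.25
tcp_pos: [0.4007, 0.3575, 0.2505]
eef_rot: [179.9, 0.0, -2.5]
contact_force: [0.2, -0.1, -0.6]
gripper_width: 0.0877
```

```bash
python3 -c "
from h import *
v=cap('wrist','w5.png')
plan([.468,.36,.085],-2)"
```

```text
t11.3 shift [ 0.067  -0.006   0.1656] rot [ 0.0013  0.0008 -0.0114] rows 3.6 F [ 0.3 -0.7  0.3] w 0.088 pos [0.4009 0.3574 0.2507] rpy [ 1.7993e+02  4.0000e-02 -2.6500e+00] j [ 63.   7. -15.  -0. -69.  25.]
```

View pics/w5.png

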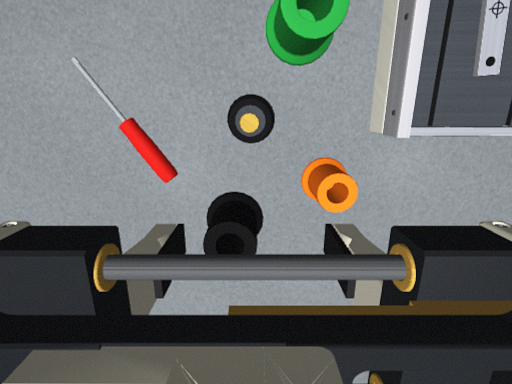

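```bash
python3 -c "
from h import *
v=cap('wrist')
h=cv2.cvtColor(v['img'],cv2.COLOR_RGB2HSV)
m=((h[...,0]>15)&(h[...,0]<32)&(h[...,1]>120)&(h[...,2]>100)); m[:80]=0;m[160:]=0
ys,xs=np.where(m); print(xs.mean(),ys.mean(),len(xs)); c=onz(v,(xs.mean(),ys.mean()),.138);print(c)
print(onz(v,(251,119),.03))
plan([c[0],c[1],.15],-2)"
```

```text
248.7 122.56666666666666 300
[0.46708335 0.35993624 0.138     ]
[0.46745014 0.35881542 0.03      ]
t11.3 shift [ 0.0659 -0.0059  0.1008] rot [ 0.001   0.0006 -0.0122] rows 2.4 F [-0.4  0.1  0.7] w 0.0878 pos [0.401  0.3573 0.2509] rpy [ 1.7994e+02  3.0000e-02 -2.7000e+00] j [ 63.   7. -15.  -0. -69.  25.]
```

step_arm --increments '[[[0.066,-0.005,0.05],[0,0,-0.012],0],[[0.066,-0.005,0.09],[0,0,-0.012],0],[[0.066,-0.005,0.09],[0,0,-0.012],0],[[0.066,-0.005,0.12],[0,0,-0.012],0],[[0.066,-0.005,0.15],[0,0,-0.012],0],[[0.066,-0.005,0.164],[0,0,-0.012],0],[[0.066,-0.005,0.164],[0,0,-0.012],0]]'

```text
time_s: 12.05
tcp_pos: [0.4664, 0.3582, 0.0857]
eef_rot: [179.8, 0.1, -2.0]
contact_force: [-0.6, 0.1, 0.5]
gripper_width: 0.0871
```

```bash
python3 -c "
from h import *
plan([.4673,.3597,.086],-2)"
```

```text
t12.1 shift [ 0.0009 -0.0015 -0.0003] rot [0.0034 0.0023 0.0003] rows 0.0 F [-0.6  0.1  0.5] w 0.0871 pos [0.4664 0.3582 0.0857] rpy [ 1.7981e+02  1.3000e-01 -1.9900e+00] j [ 57.  20. -21.  -0. -50.  31.]
```

step_arm --increments '[[[0.001,-0.0015,0],[0,0,0],1],[[0.001,-0.0015,0],[0,0,0],1],[[0.001,-0.0015,0],[0,0,0],1],[[0.001,-0.0015,0],[0,0,0],1],[[0.001,-0.0015,0],[0,0,0],1],[[0.001,-0.0015,0],[0,0,0],1],[[0.001,-0.0015,0],[0,0,0],1],[[0.001,-0.0015,0],[0,0,0],1],[[0.001,-0.0015,0],[0,0,0],1],[[0.001,-0.0015,0],[0,0,0],1]]' --force 40

```text
time_s: 13.05
tcp_pos: [0.4683, 0.3608, 0.0875]
eef_rot: [180.0, 0.0, -1.9]
contact_force: [-1.1, -1.4, 0.8]
gripper_width: 0.0164
```

step_arm --increments '[[[0,0,0],[0,0,0],1],[[0,0,0],[0,0,0],1],[[0,0,0],[0,0,0],1],[[0,0,0],[0,0,0],1],[[0,0,0],[0,0,0],1]]'

```text
time_s: 13.55
tcp_pos: [0.4682, 0.3608, 0.0875]
eef_rot: [180.0, 0.0, -1.9]
contact_force: [-0.5, -1.3, 0.4]
gripper_width: 0.0164
```

```bash
python3 -c "
from h import *
plan([.4673,.3597,.086],-2)"
```

```text
t13.6 shift [-0.0009  0.0011  0.0015] rot [0.0003 0.0002 0.0021] rows 0.0 F [-0.5 -1.3  0.4] w 0.0164 pos [0.4682 0.3608 0.0875] rpy [ 1.7998e+02  1.0000e-02 -1.8800e+00] j [ 57.  20. -20.   0. -50.  32.]
```

step_arm --increments '[[[0,0,-0.02],[0,0,0],1],[[0,0,-0.05],[0,0,0],1],[[0,0,-0.08],[0,0,0],1],[[0,0,-0.11],[0,0,0],1],[[0,0,-0.13],[0,0,0],1],[[0,0,-0.13],[0,0,0],1],[[0,0,-0.13],[0,0,0],1]]'

```text
time_s: 14.25
tcp_pos: [0.4679, 0.3611, 0.2171]
eef_rot: [-180.0, 0.0, -1.9]
contact_force: [-1.2, 0.7, -2.9]
gripper_width: 0.0166
```

```bash
python3 -c "
from h import *
v=cap('wrist','w6.png');v=cap('scene','s6.png')
plan([.48,.06,.22],-2)"
```

```text
t14.3 shift [ 0.0223  0.2999 -0.0036] rot [0.0016 0.0017 0.0018] rows 6.0 F [ 0.2 -0.4 -4. ] w 0.0165 pos [0.4676 0.3604 0.2159] rpy [ 1.7991e+02  1.0000e-01 -1.8900e+00] j [ 57.  13. -11.  -0. -66.  32.]
```

View pics/w6.png

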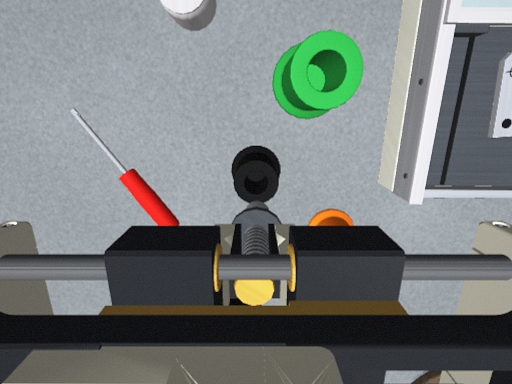

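View pics/s6.png

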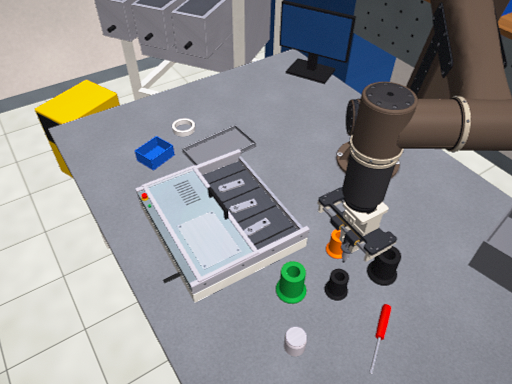

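```bash
python3 -c "
from h import *
v=cap('wrist')
cv2.imwrite('pics/w6z.png',cv2.resize(v['img'][130:310,180:330],None,fx=4,fy=3.3,interpolation=cv2.INTER_CUBIC)[:,:,::-1])
s=v['s'];p=s['tcp_pos']
A=R.from_euler('xyz',s['eef_rot'],degrees=True).as_matrix()
print('tip',proj(v,p+A@[0,0,.0795]),'collar',proj(v,p+A@[0,0,.0135]),'cap',proj(v,p-A@[0,0,.05]))
print('stand top',proj(v,[.4682,.3608,.074]))
"
```

```text
tip [254.7331179  198.90041729] collar [254.88454703 228.64084628] cap [255.17441434 285.57030194]
stand top [254.10865345 181.26594996]
```

View pics/w6z.png

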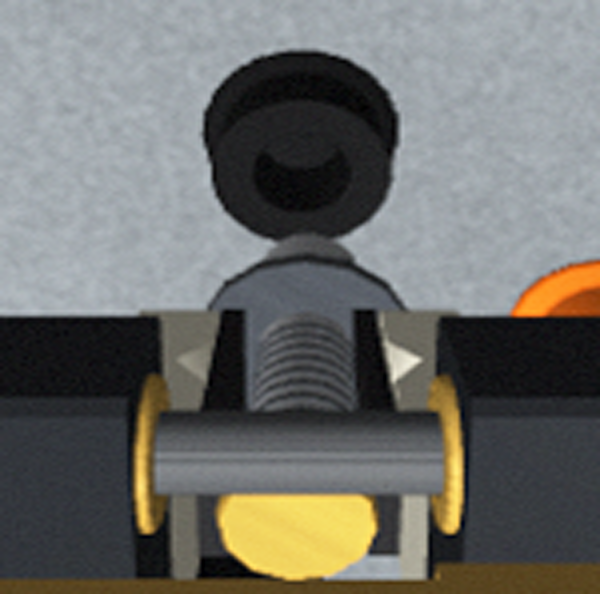

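```bash
python3 -c "
from h import *
w=cap('scene')
cv2.imwrite('pics/s6z.png',cv2.resize(w['img'][190:290,310:420],None,fx=6,fy=6,interpolation=cv2.INTER_CUBIC)[:,:,::-1])
s=w['s'];p=s['tcp_pos']
A=R.from_euler('xyz',s['eef_rot'],degrees=True).as_matrix()
print('tip',proj(w,p+A@[0,0,.0795]),'collar',proj(w,p+A@[0,0,.0135]))
plan([.579,.0755,.22],-2)
"
```

```text
tip [343.14929016 263.71536981] collar [347.31515372 248.86293947]
t14.4 shift [ 0.1205  0.2812 -0.0036] rot [0.0019 0.0015 0.002 ] rows 6.1 F [-0.4  1.4 -2.5] w 0.0169 pos [0.4678 0.3605 0.2161] rpy [ 1.7989e+02  9.0000e-02 -1.8900e+00] j [ 57.  13. -11.  -0. -66.  32.]
```

View pics/s6z.png

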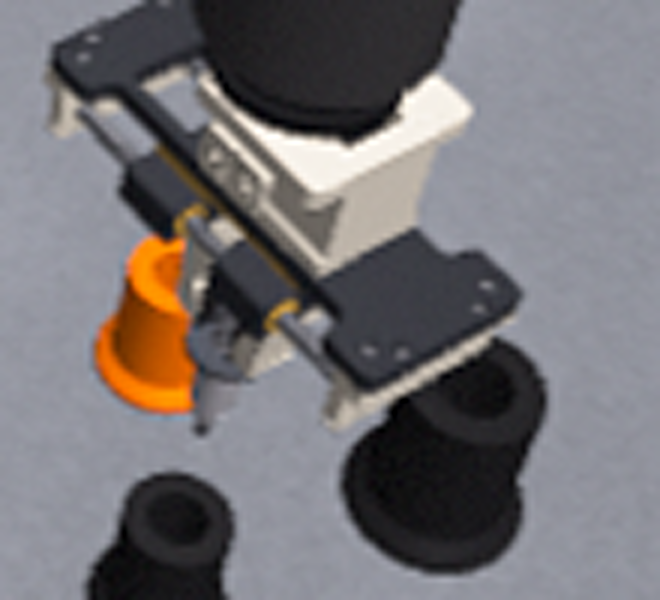

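step_arm --increments '[[[0.02,0.04,-0.005],[0,0,0],1],[[0.04,0.085,-0.005],[0,0,0],1],[[0.06,0.13,-0.005],[0,0,0],1],[[0.08,0.175,-0.005],[0,0,0],1],[[0.1,0.22,-0.005],[0,0,0],1],[[0.115,0.26,-0.005],[0,0,0],1],[[0.12,0.281,-0.005],[0,0,0],1],[[0.12,0.281,0.02],[0,0,0],1],[[0.12,0.281,0.05],[0,0,0],1],[[0.12,0.281,0.066],[0,0,0],1]]'

```text
time_s: 15.45
tcp_pos: [0.5775, 0.0752, 0.1483]
eef_rot: [179.9, 0.2, -2.0]
contact_force: [-0.6, -0.6, -1.9]
gripper_width: 0.0166
```

step_arm --increments '[[[0,0,0],[0,0,0],1],[[0,0,0],[0,0,0],1]]'

```text
time_s: 15.65
tcp_pos: [0.5791, 0.0761, 0.1514]
eef_rot: [180.0, 0.0, -1.9]
contact_force: [0.7, 0.6, -1.2]
gripper_width: 0.0168
```

```bash
python3 -c "
from h import *
w=cap('scene')
cv2.imwrite('pics/s7z.png',cv2.resize(w['img'][170:250,200:300],None,fx=7,fy=7,interpolation=cv2.INTER_CUBIC)[:,:,::-1])
cap('wrist','w7.png'); cap('top','t7.png')
s=w['s'];p=s['tcp_pos']
A=R.from_euler('xyz',s['eef_rot'],degrees=True).as_matrix()
print('tip',p+A@[0,0,.0795],proj(w,p+A@[0,0,.0795]),'collar',proj(w,p+A@[0,0,.0135]),'mark',proj(w,[.579,.0755,.053]))
plan([.579,.0755,.145],-2)
"
```

```text
tip [0.57906364 0.07603143 0.07189499] [249.36992666 226.66382441] collar [249.39027266 212.35039582] mark [249.28661643 230.45163611]
t15.8 shift [-0.0007  0.0011  0.0077] rot [-0.0006 -0.0018  0.0025] rows 0.2 F [-0.8  0.2 -0.8] w 0.0165 pos [0.5797 0.0766 0.1528] rpy [-1.7996e+02 -1.0000e-01 -1.8600e+00] j [ 27.  15. -17.   0. -58.  61.]
```

View pics/s7z.png

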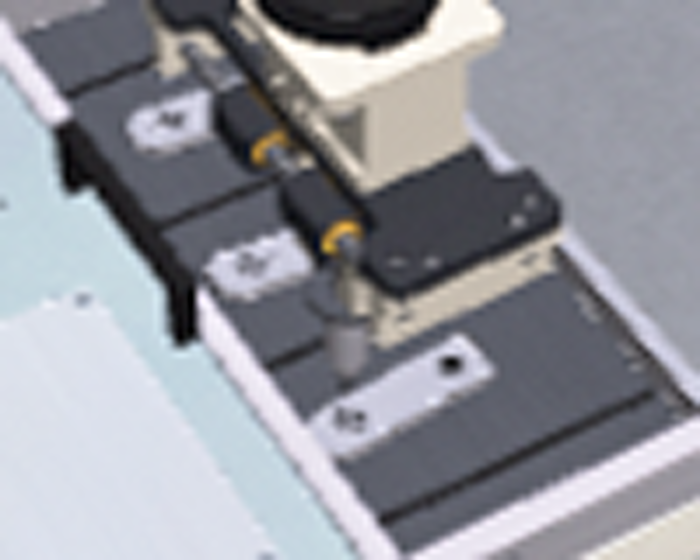

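View pics/w7.png

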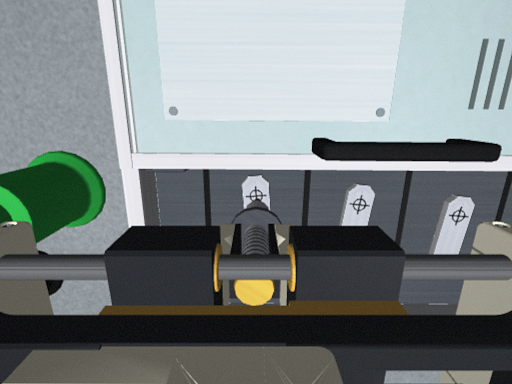

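View pics/t7.png

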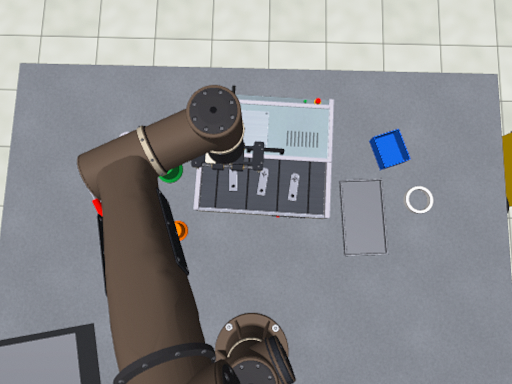

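```bash
python3 -c "
from h import *
v=cap('wrist'); w=cap('scene')
cv2.imwrite('pics/w7z.png',cv2.resize(v['img'][165:310,200:310],None,fx=5.4,fy=4,interpolation=cv2.INTER_CUBIC)[:,:,::-1])
cv2.imwrite('pics/s7y.png',cv2.resize(w['img'][205:240,230:270],None,fx=16,fy=16,interpolation=cv2.INTER_CUBIC)[:,:,::-1])
print(onz(v,(256,195),.053),onz(w,(249.6,229.3),.053))
s=w['s'];p=s['tcp_pos']
A=R.from_euler('xyz',s['eef_rot'],degrees=True).as_matrix()
print(proj(w,p+A@[0,0,.0795]),proj(v,p+A@[0,0,.0135]))
plan([.579,.0755,.145],-2)
"
```

```text
[0.57740108 0.07541549 0.053     ] [0.57574866 0.0722258  0.053     ]
[249.27051834 226.62017588] [254.85527986 228.72248161]
t15.9 shift [-0.0005  0.001   0.0076] rot [-0.0007 -0.0016  0.0024] rows 0.2 F [ 1.2  0.1 -1.3] w 0.0166 pos [0.5795 0.0765 0.1526] rpy [-1.7996e+02 -9.0000e-02 -1.8600e+00] j [ 27.  15. -17.   0. -58.  61.]
```

View pics/w7z.png

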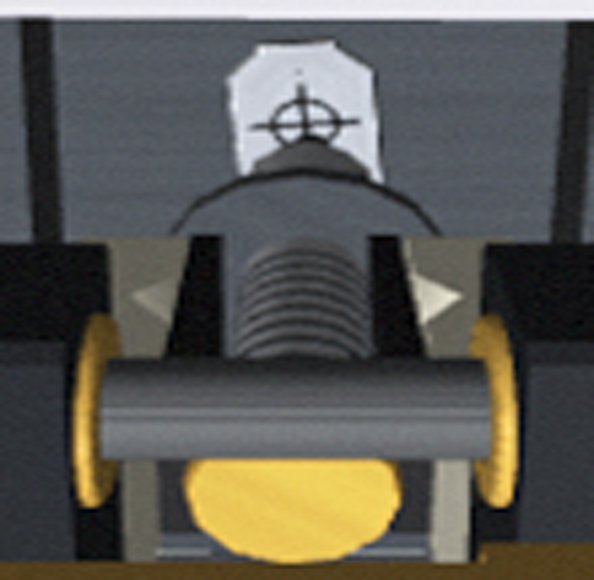

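View pics/s7y.png

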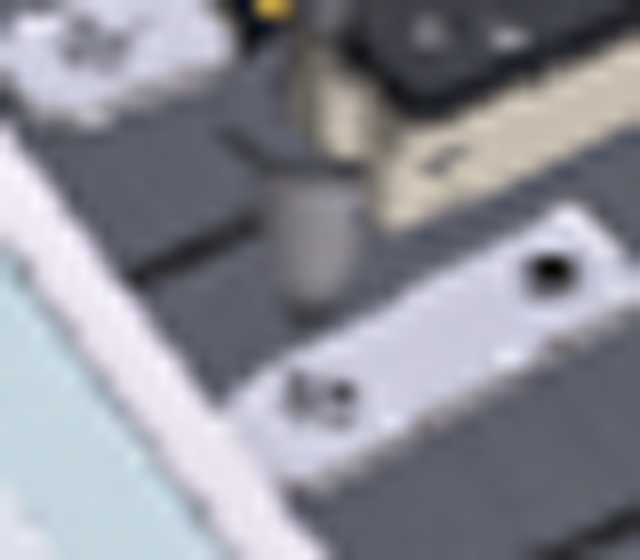

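```bash
python3 -c "
from h import *
plan([.5782,.0765,.1355],-2)
"
```

```text
t15.9 shift [-0.0013  0.0001  0.0171] rot [-0.0007 -0.0016  0.0024] rows 0.3 F [ 1.2  0.1 -1.3] w 0.0166 pos [0.5795 0.0765 0.1526] rpy [-1.7996e+02 -9.0000e-02 -1.8600e+00] j [ 27.  15. -17.   0. -58.  61.]
```

step_arm --increments '[[[-0.001,0,0.008],[0,0,0],1],[[-0.001,0,0.017],[0,0,0],1],[[-0.001,0,0.017],[0,0,0],1],[[-0.001,0,0.017],[0,0,0],1]]'

```text
time_s: 16.3
tcp_pos: [0.5778, 0.0761, 0.1341]
eef_rot: [180.0, 0.1, -1.9]
contact_force: [0.6, 0.4, -1.2]
gripper_width: 0.0163
```

```bash
python3 -c "
from h import *
v=cap('wrist'); w=cap('scene')
cv2.imwrite('pics/w8z.png',cv2.resize(v['img'][165:265,215:300],None,fx=7,fy=6,interpolation=cv2.INTER_CUBIC)[:,:,::-1])
cv2.imwrite('pics/s8y.png',cv2.resize(w['img'][205:240,230:270],None,fx=16,fy=16,interpolation=cv2.INTER_CUBIC)[:,:,::-1])
s=w['s'];p=s['tcp_pos']
A=R.from_euler('xyz',s['eef_rot'],degrees=True).as_matrix()
print(proj(w,p+A@[0,0,.0795]),proj(v,p+A@[0,0,.0795]))
plan([.578,.0755,.1355],-2)
"
```

```text
[249.67362883 230.05895797] [254.60596219 198.71269824]
t16.4 shift [-0.0001  0.0007 -0.0009] rot [ 0.0001 -0.      0.0022] rows 0.0 F [-0.1 -0.7 -2.1] w 0.0163 pos [0.5781 0.0762 0.1346] rpy [179.99  -0.    -1.87] j [ 27.  16. -18.   0. -55.  61.]
```

View pics/w8z.png

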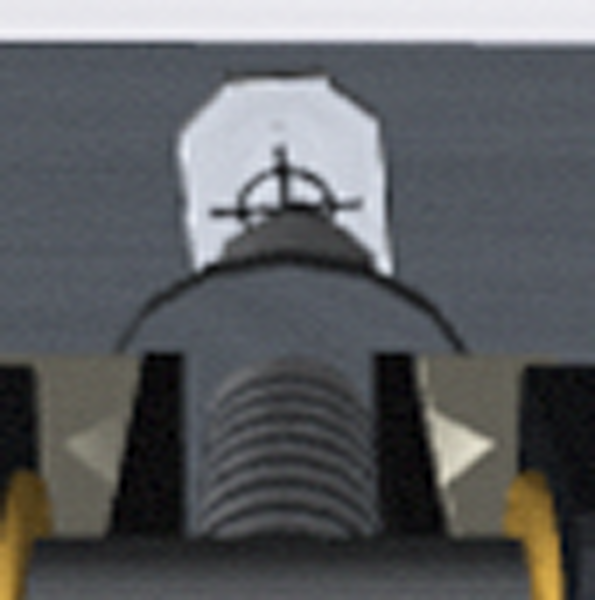

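View pics/s8y.png

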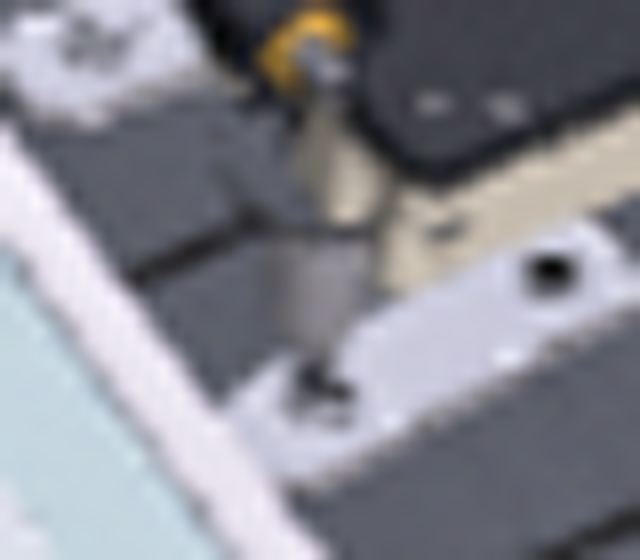

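```bash
python3 -c "
from h import *
v=cap('wrist')
s=v['s'];p=s['tcp_pos']
A=R.from_euler('xyz',s['eef_rot'],degrees=True).as_matrix()
f=lambda q:proj(v,p+A@np.array(q)).round(2)
print('collar front top/bot',f([.018,0,.0075]),f([.018,0,.0135]),'cap back',f([-.0095,0,-.0505]),f([-.0095,0,-.0405]),'sleeve fr',f([.01,0,.05]),f([.01,0,.035]))
g=v['img'].astype(int)
print('col256 rows:',[(y,tuple(g[y,256])) for y in range(192,214)])
print([(y,tuple(g[y,252])) for y in range(280,312,1)])
print('cap cols at 292',[x for x in range(225,285) if g[292,x,0]>150 and g[292,x,2]<140])
# collar circle left/right extents
for y in (215,219): print(y,[(x,g[y,x].sum()) for x in list(range(228,242))+list(range(272,288))])
"
```

```text
collar front top/bot [254.94 206.54] [254.92 203.52] cap back [255.15 303.86] [255.09 290.41] sleeve fr [254.8  198.28] [254.84 204.4 ]
col256 rows: [(192, (np.int64(146), np.int64(151), np.int64(160))), (193, (np.int64(104), np.int64(107), np.int64(114))), (194, (np.int64(90), np.int64(95), np.int64(101))), (195, (np.int64(135), np.int64(141), np.int64(147))), (196, (np.int64(117), np.int64(120), np.int64(128))), (197, (np.int64(108), np.int64(116), np.int64(122))), (198, (np.int64(68), np.int64(72), np.int64(76))), (199, (np.int64(21), np.int64(21), np.int64(24))), (200, (np.int64(59), np.int64(59), np.int64(61))), (201, (np.int64(78), np.int64(80), np.int64(79))), (202, (np.int64(74), np.int64(74), np.int64(78))), (203, (np.int64(75), np.int64(76), np.int64(76))), (204, (np.int64(70), np.int64(74), np.int64(75))), (205, (np.int64(73), np.int64(74), np.int64(72))), (206, (np.int64(55), np.int64(54), np.int64(58))), (207, (np.int64(33), np.int64(32), np.int64(32))), (208, (np.int64(33), np.int64(34), np.int64(38))), (209, (np.int64(67), np.int64(71), np.int64(76))), (210, (np.int64(
[... 2702 characters left out ...]
.int64(268)), (287, np.int64(271))]
219 [(228, np.int64(264)), (229, np.int64(254)), (230, np.int64(248)), (231, np.int64(264)), (232, np.int64(245)), (233, np.int64(215)), (234, np.int64(197)), (235, np.int64(251)), (236, np.int64(266)), (237, np.int64(259)), (238, np.int64(270)), (239, np.int64(265)), (240, np.int64(272)), (241, np.int64(271)), (272, np.int64(265)), (273, np.int64(254)), (274, np.int64(266)), (275, np.int64(265)), (276, np.int64(258)), (277, np.int64(201)), (278, np.int64(122)), (279, np.int64(176)), (280, np.int64(262)), (281, np.int64(261)), (282, np.int64(264)), (283, np.int64(256)), (284, np.int64(271)), (285, np.int64(264)), (286, np.int64(269)), (287, np.int64(270))]
```

step_arm --increments '[[[0.0006,-0.0012,0],[0,0,0],1],[[0.0006,-0.0012,0],[0,0,0],1],[[0.0006,-0.0012,0],[0,0,0],1]]'

```text
time_s: 16.75
tcp_pos: [0.5787, 0.0775, 0.1347]
eef_rot: [-180.0, -0.0, -1.9]
contact_force: [-0.3, 0.9, -1.8]
gripper_width: 0.0166
```

```bash
python3 -c "
from h import *
v=cap('wrist'); w=cap('scene')
cv2.imwrite('pics/w9z.png',cv2.resize(v['img'][165:265,215:300],None,fx=7,fy=6,interpolation=cv2.INTER_CUBIC)[:,:,::-1])
cv2.imwrite('pics/s9y.png',cv2.resize(w['img'][205:240,230:270],None,fx=16,fy=16,interpolation=cv2.INTER_CUBIC)[:,:,::-1])
plan([.578,.077,.1325],-2)
"
```

```text
t16.9 shift [-0.0007  0.0005  0.0021] rot [-0.     -0.0001  0.0021] rows 0.0 F [-0.4  0.3 -3.5] w 0.0167 pos [0.5787 0.0774 0.1346] rpy [-1.80e+02 -1.00e-02 -1.88e+00] j [ 27.  16. -18.   0. -55.  61.]
```

View pics/w9z.png

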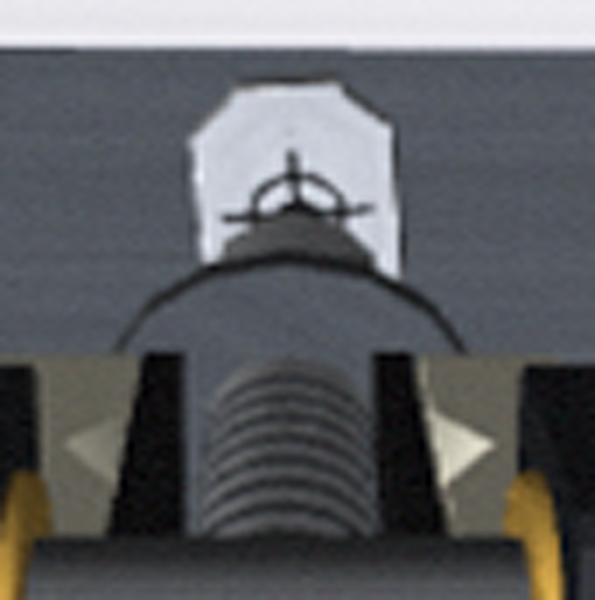

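View pics/s9y.png

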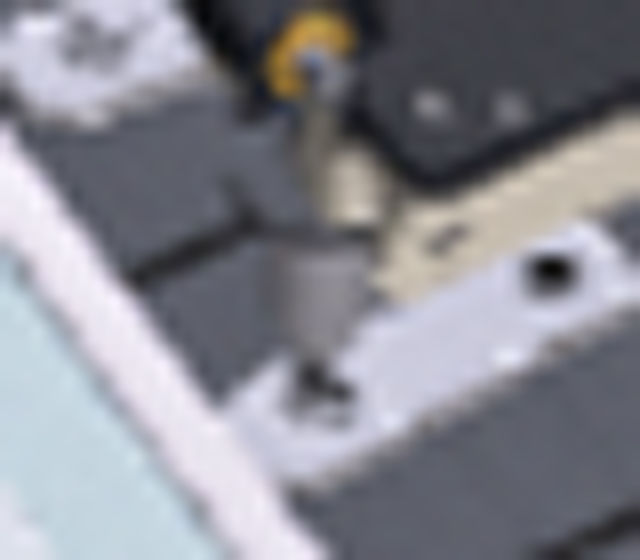

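step_arm --increments '[[[0,0,0.0015],[0,0,0],1],[[0,0,0.0015],[0,0,0],1],[[0,0,0.0015],[0,0,0],1]]'

```text
time_s: 17.15
tcp_pos: [0.5786, 0.0774, 0.1329]
eef_rot: [180.0, 0.0, -1.9]
contact_force: [-0.9, -0.2, -2.8]
gripper_width: 0.0165
```

```bash
python3 -c "
from h import *
v=cap('wrist'); w=cap('scene')
cv2.imwrite('pics/w10z.png',cv2.resize(v['img'][180:220,235:280],None,fx=14,fy=14,interpolation=cv2.INTER_NEAREST)[:,:,::-1])
cv2.imwrite('pics/s10y.png',cv2.resize(w['img'][210:240,232:268],None,fx=18,fy=18,interpolation=cv2.INTER_NEAREST)[:,:,::-1])
for i in range(4): print(r.get_state()['contact_force'])
a=proj(w,[.578,.076,.053]);print(proj(w,[.579,.076,.053])-a,proj(w,[.578,.077,.053])-a,proj(w,[.578,.076,.054])-a)
a=proj(v,[.578,.076,.053]);print(a,proj(v,[.579,.076,.053])-a,proj(v,[.578,.077,.053])-a,proj(v,[.578,.076,.054])-a)
plan([.578,.077,.1325],-2)
"
```

```text
[ 0.7032646   0.02577312 -3.34845638]
[ 0.7032646   0.02577312 -3.34845638]
[ 0.7032646   0.02577312 -3.34845638]
[ 0.7032646   0.02577312 -3.34845638]
[-0.2744397   0.13863011] [0.17685098 0.21499749] [ 0.00051928 -0.2049507 ]
[256.24748215 199.30669327] [-0.03316842 -1.04473243] [-1.09633484  0.03367093] [0.00767269 0.33868601]
t17.2 shift [-0.0007  0.0004  0.0006] rot [ 0.     -0.      0.0021] rows 0.0 F [ 0.7  0.  -3.3] w 0.0165 pos [0.5787 0.0774 0.1331] rpy [180.    -0.    -1.88] j [ 27.  16. -18.   0. -55.  61.]
```

View pics/w10z.png

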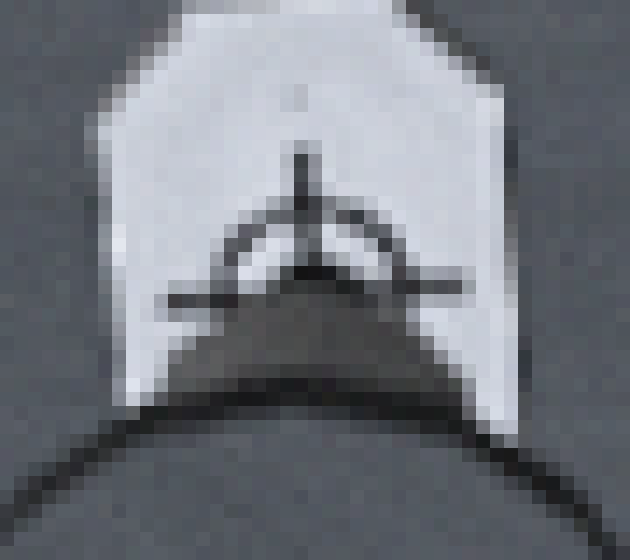

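View pics/s10y.png

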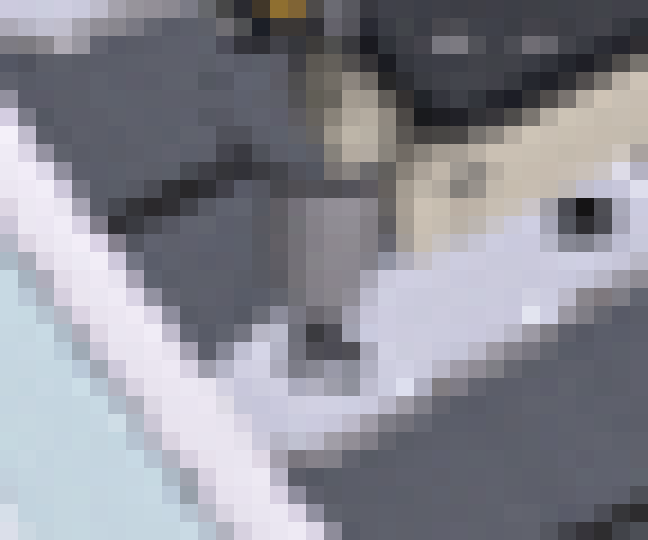

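step_arm --increments '[[[-0.0002,-0.0002,0.003],[0,0,0],1],[[-0.0002,-0.0002,0.005],[0,0,0],1],[[-0.0002,-0.0002,0.007],[0,0,0],1],[[-0.0002,-0.0002,0.009],[0,0,0],1],[[-0.0002,-0.0002,0.01],[0,0,0],1],[[-0.0002,-0.0002,0.011],[0,0,0],1]]'

```text
time_s: 17.85
tcp_pos: [0.5801, 0.0779, 0.1239]
eef_rot: [-180.0, -0.2, -1.8]
contact_force: [1.2, -1.2, 8.3]
gripper_width: 0.0166
```

```bash
python3 -c "
from h import *
plan([.578,.077,.1325],-2)
"
```

```text
t17.9 shift [-0.0021  0.0009 -0.0086] rot [-0.0006 -0.0038  0.003 ] rows 0.2 F [ 1.2 -1.2  8.3] w 0.0166 pos [0.5801 0.0779 0.1239] rpy [-179.96   -0.22   -1.83] j [ 27.  17. -19.   0. -54.  61.]
```

step_arm --increments '[[[-0.0005,0,0.002],[0,0,0],1],[[-0.0005,0,0.003],[0,0,0],1],[[-0.0005,0,0.003],[0,0,0],1]]'

```text
time_s: 18.15
tcp_pos: [0.5788, 0.0778, 0.1199]
eef_rot: [-180.0, -0.1, -1.9]
contact_force: [1.0, -0.7, 4.9]
gripper_width: 0.0164
```

```bash
python3 -c "
from h import *
plan([.578,.077,.1325],-2)
w=cap('scene')
cv2.imwrite('pics/s11.png',cv2.resize(w['img'][200:240,225:275],None,fx=14,fy=14,interpolation=cv2.INTER_CUBIC)[:,:,::-1])
"
```

```text
t18.1 shift [-0.0008  0.0008 -0.0126] rot [-0.0004 -0.0019  0.0026] rows 0.3 F [ 1.  -0.7  4.9] w 0.0164 pos [0.5788 0.0778 0.1199] rpy [-1.7998e+02 -1.1000e-01 -1.8500e+00] j [ 27.  17. -19.   0. -53.  61.]
```

View pics/s11.png

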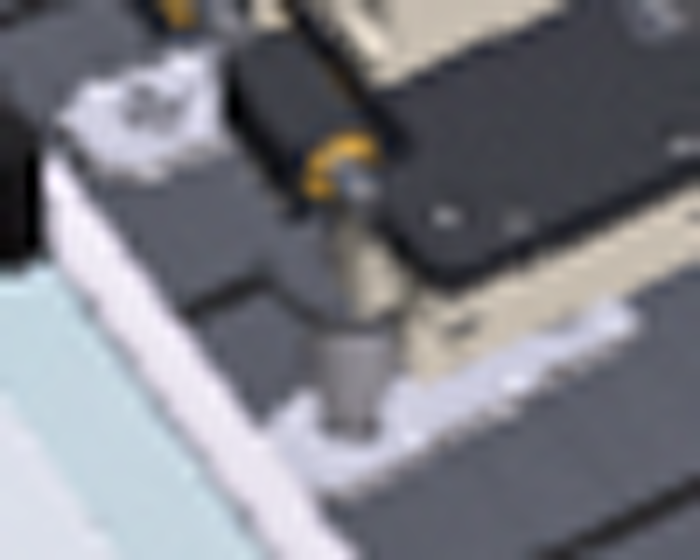

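step_arm --increments '[[[0,0,-0.01],[0,0,0],1],[[0,0,-0.025],[0,0,0],1],[[-0.004,0.03,-0.035],[0,0,0],1],[[-0.008,0.065,-0.035],[0,0,0],1],[[-0.01,0.1,-0.035],[0,0,0],1],[[-0.01,0.1,-0.025],[0,0,0],1],[[-0.01,0.1,-0.018],[0,0,0],1],[[-0.01,0.1,-0.018],[0,0,0],1],[[-0.01,0.1,-0.018],[0,0,0],1]]'

```text
time_s: 19.1
tcp_pos: [0.5647, -0.0213, 0.1368]
eef_rot: [180.0, 0.0, -1.8]
contact_force: [0.1, 0.3, -2.7]
gripper_width: 0.0167
```

```bash
cat > hov.py <<'E'
from h import *
import sys
n=sys.argv[1]
v=cap('wrist','w%s.png'%n); w=cap('scene')
cv2.imwrite('pics/w%sz.png'%n,cv2.resize(v['img'][170:220,230:290],None,fx=12,fy=10,interpolation=cv2.INTER_CUBIC)[:,:,::-1])
cv2.imwrite('pics/s%sz.png'%n,cv2.resize(w['img'][175:245,205:275],None,fx=8,fy=8,interpolation=cv2.INTER_CUBIC)[:,:,::-1])
plan([.565,-.0234,.1355],-2)
E
python3 hov.py 12
```

```text
t19.2 shift [0.0001 0.0022 0.0017] rot [ 0.     -0.0001  0.0032] rows 0.1 F [ 0.1  0.2 -2.2] w 0.0168 pos [ 0.565  -0.0212  0.1372] rpy [ 1.80e+02 -1.00e-02 -1.82e+00] j [ 18.  15. -20.   0. -55.  70.]
```

View pics/w12z.png

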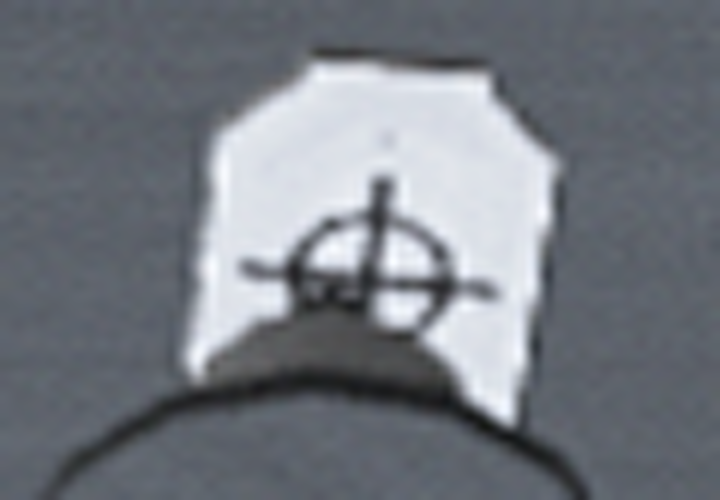

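View pics/s12z.png

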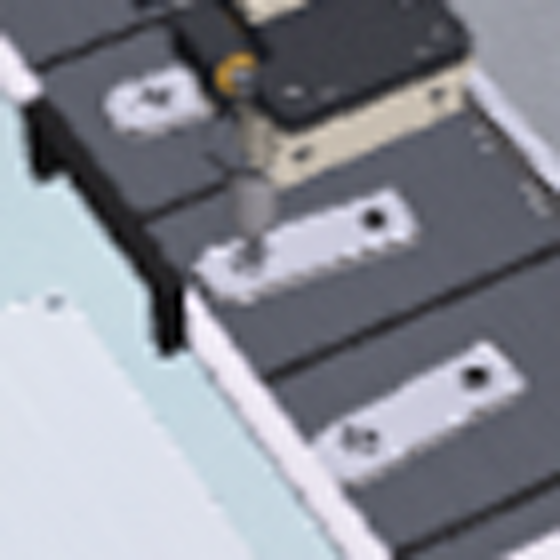

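View pics/w12.png

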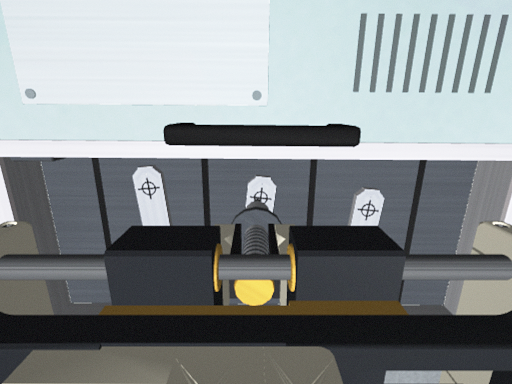

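```bash
cat > tgt.py <<'E'
from h import *
import sys
def mk(pos,rpy,px):
    v=cap('wrist');s=v['s'];A=R.from_euler('xyz',s['eef_rot'],degrees=True).as_matrix()
    B=R.from_euler('xyz',rpy,degrees=True).as_matrix()
    v1=dict(K=v['K'],R=B@A.T@v['R'],o=np.array(pos)+B@A.T@(v['o']-s['tcp_pos']))
    return onz(v1,px,.053)
m1=mk([.5786,.0774,.133],[180,0,-1.88],(257.6,201.0)); d=np.array([.5786,.0774,.133])-m1
s=r.get_state()
px=(float(sys.argv[1]),float(sys.argv[2]))
m=mk(s['tcp_pos'],s['eef_rot'],px); t=m+d
print('m1',m1,'d',d,'m',m,'target tcp',t)
plan([t[0],t[1],.1335],-1.85)
E
python3 tgt.py 260.4 197.55
```

```text
m1 [0.57634326 0.07485101 0.053     ] d [0.00225674 0.00254899 0.08      ] m [ 0.56464607 -0.02650312  0.053     ] target tcp [ 0.56690281 -0.02395413  0.133     ]
t19.3 shift [0.002  0.0025 0.0038] rot [-0.0001 -0.0004  0.0004] rows 0.1 F [-0.3 -0.5 -2.1] w 0.0166 pos [ 0.565  -0.0214  0.1373] rpy [-1.7999e+02 -2.0000e-02 -1.8300e+00] j [ 18.  15. -20.   0. -55.  71.]
```

step_arm --increments '[[[0.0015,0.0025,0],[0,0,0],1],[[0.0015,0.0025,0.0038],[0,0,0],1],[[0.0015,0.0025,0.0038],[0,0,0],1],[[0.0015,0.0025,0.0038],[0,0,0],1]]'

```text
time_s: 19.7
tcp_pos: [0.566, -0.0246, 0.133]
eef_rot: [180.0, 0.0, -1.9]
contact_force: [-0.5, -0.7, -0.7]
gripper_width: 0.0166
```

```bash
python3 hov.py 13
```

```text
t19.8 shift [-0.0011 -0.0011 -0.0022] rot [0.0001 0.     0.0021] rows 0.1 F [-0.1 -0.5 -2.7] w 0.0167 pos [ 0.5661 -0.0246  0.1333] rpy [180.     0.    -1.88] j [ 17.  15. -20.   0. -55.  71.]
```

View pics/w13z.png

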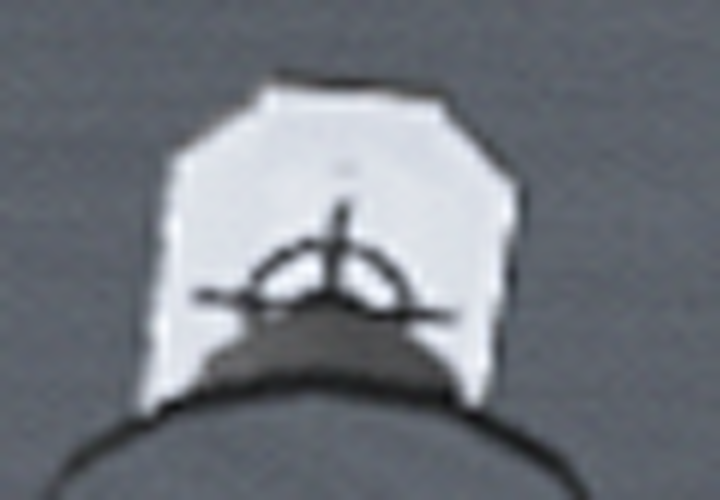

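View pics/s13z.png

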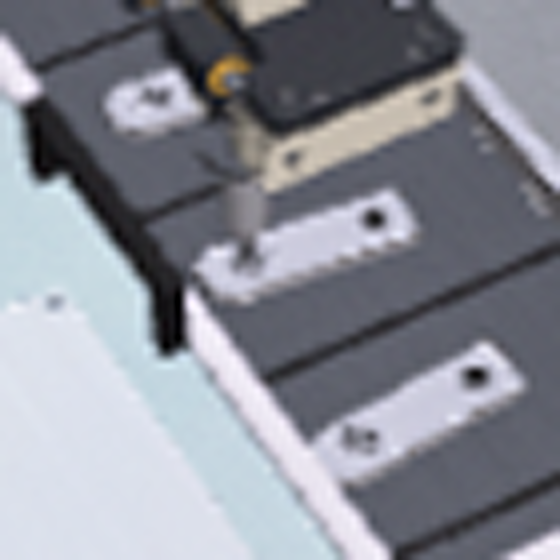

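step_arm --increments '[[[-0.0003,-0.0006,0],[0,0,0],1],[[-0.0003,-0.0006,0.003],[0,0,0],1],[[-0.0003,-0.0006,0.005],[0,0,0],1],[[-0.0003,-0.0006,0.007],[0,0,0],1],[[-0.0003,-0.0006,0.009],[0,0,0],1],[[-0.0003,-0.0006,0.01],[0,0,0],1],[[-0.0003,-0.0006,0.011],[0,0,0],1]]'

```text
time_s: 20.5
tcp_pos: [0.5678, -0.0238, 0.1242]
eef_rot: [-180.0, -0.2, -1.8]
contact_force: [-0.3, 0.0, 8.1]
gripper_width: 0.0169
```

step_arm --increments '[[[0,0,0.002],[0,0,0],1],[[0,0,0.0035],[0,0,0],1],[[0,0,0.0035],[0,0,0],1]]'

```text
time_s: 20.8
tcp_pos: [0.567, -0.0238, 0.1198]
eef_rot: [-180.0, -0.1, -1.8]
contact_force: [-0.3, -0.2, 6.2]
gripper_width: 0.0173
```

step_arm --increments '[[[0,0,-0.01],[0,0,0],1],[[0,0,-0.025],[0,0,0],1],[[-0.004,0.03,-0.035],[0,0,0],1],[[-0.008,0.065,-0.035],[0,0,0],1],[[-0.011,0.1,-0.035],[0,0,0],1],[[-0.011,0.1,-0.025],[0,0,0],1],[[-0.011,0.1,-0.018],[0,0,0],1],[[-0.011,0.1,-0.018],[0,0,0],1],[[-0.011,0.1,-0.018],[0,0,0],1]]'

```text
time_s: 21.7
tcp_pos: [0.5515, -0.1228, 0.1365]
eef_rot: [180.0, 0.1, -1.8]
contact_force: [-0.6, -0.5, -1.7]
gripper_width: 0.0163
```

```bash
python3 hov.py 14
```

```text
t21.8 shift [ 0.0099 -0.0998  0.0015] rot [ 0.0001 -0.0002  0.0033] rows 2.0 F [ 0.1  0.7 -1.1] w 0.0164 pos [ 0.5519 -0.1228  0.137 ] rpy [ 1.80e+02 -1.00e-02 -1.81e+00] j [  7.  15. -20.   0. -55.  81.]
```

View pics/w14z.png

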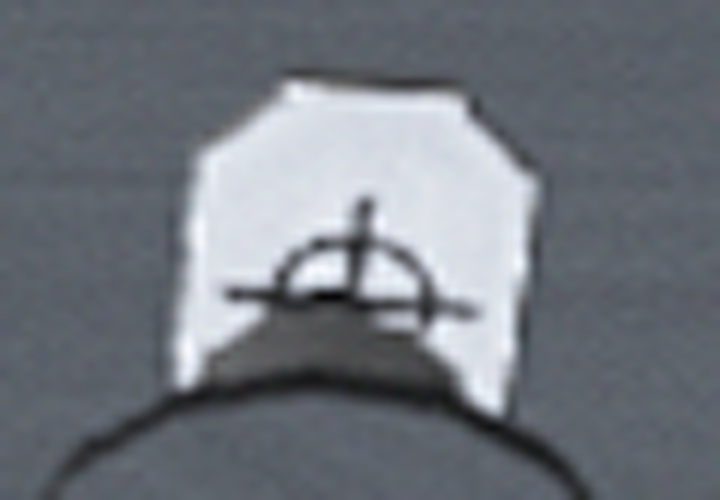

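View pics/w14.png

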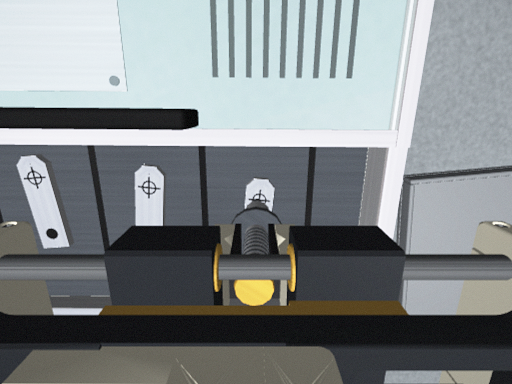

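```bash
python3 tgt.py 258.7 199.85
```

```text
m1 [0.57634334 0.074851   0.053     ] d [0.00225666 0.002549   0.08      ] m [ 0.54947061 -0.12644483  0.053     ] target tcp [ 0.55172727 -0.12389584  0.133     ]
t21.9 shift [-0.0001  0.001   0.0036] rot [ 0.     -0.0004  0.0005] rows 0.1 F [ 0.1  0.2 -2.2] w 0.0167 pos [ 0.5519 -0.1229  0.1371] rpy [ 1.80e+02 -3.00e-02 -1.82e+00] j [  7.  15. -20.   0. -55.  81.]
```

step_arm --increments '[[[0,0.0009,0],[0,0,0],1],[[0,0.0009,0.0038],[0,0,0],1],[[0,0.0009,0.0038],[0,0,0],1],[[0,0.0009,0.0038],[0,0,0],1]]'

```text
time_s: 22.3
tcp_pos: [0.5514, -0.1244, 0.1328]
eef_rot: [180.0, 0.0, -1.9]
contact_force: [0.2, 0.2, -1.4]
gripper_width: 0.0163
```

```bash
python3 hov.py 15
```

```text
t22.4 shift [ 0.0101 -0.1014 -0.0026] rot [0.     0.     0.0021] rows 2.0 F [ 0.4  0.  -1.5] w 0.0166 pos [ 0.5515 -0.1244  0.133 ] rpy [180.     0.    -1.88] j [  7.  15. -21.   0. -54.  81.]
```

View pics/w15z.png

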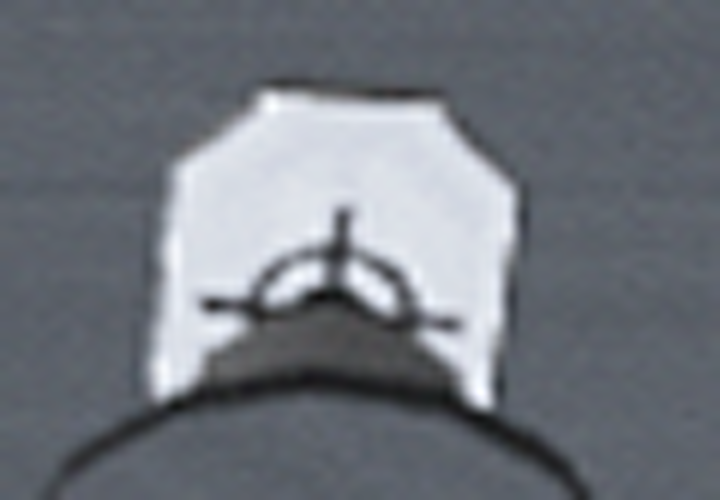

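View pics/s15z.png

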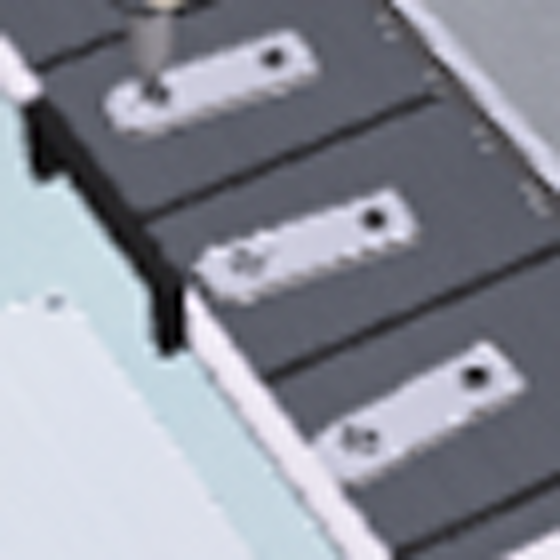

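step_arm --increments '[[[-0.0008,0,0],[0,0,0],1],[[-0.0008,0,0.003],[0,0,0],1],[[-0.0008,0,0.005],[0,0,0],1],[[-0.0008,0,0.007],[0,0,0],1],[[-0.0008,0,0.009],[0,0,0],1],[[-0.0008,0,0.01],[0,0,0],1],[[-0.0008,0,0.011],[0,0,0],1]]'

```text
time_s: 23.1
tcp_pos: [0.5527, -0.1245, 0.1238]
eef_rot: [180.0, -0.2, -1.8]
contact_force: [1.0, -0.1, 8.4]
gripper_width: 0.0165
```

step_arm --increments '[[[0,0,0.002],[0,0,0],1],[[0,0,0.0035],[0,0,0],1],[[0,0,0.0035],[0,0,0],1]]'

```text
time_s: 23.4
tcp_pos: [0.5522, -0.1245, 0.1198]
eef_rot: [180.0, -0.2, -1.8]
contact_force: [-1.0, -0.6, 7.4]
gripper_width: 0.0164
```

step_arm --increments '[[[0,0,-0.01],[0,0,0],1],[[0,0,-0.03],[0,0,0],1],[[0,0,-0.06],[0,0,0],1],[[0,0,-0.09],[0,0,0],1],[[0,0,-0.1],[0,0,0],1],[[0,0,-0.1],[0,0,0],1]]'

```text
time_s: 24.0
tcp_pos: [0.5512, -0.1243, 0.2197]
eef_rot: [-180.0, -0.1, -1.9]
contact_force: [-0.1, 0.6, -2.5]
gripper_width: 0.0166
```

```bash
python3 - <<'E'
from h import *
plan([.4682,.3608,.22],-1.9)
v=cap('wrist','w16.png');w=cap('scene')
cv2.imwrite('pics/s16.png',cv2.resize(w['img'][150:260,190:310],None,fx=5.5,fy=5.4,interpolation=cv2.INTER_CUBIC)[:,:,::-1])
E
```

```text
t24.0 shift [-9.890e-02 -4.821e-01 -3.000e-04] rot [-0.0006 -0.0025  0.0003] rows 9.8 F [-0.1  0.6 -2.5] w 0.0166 pos [ 0.5512 -0.1243  0.2197] rpy [-1.7997e+02 -1.4000e-01 -1.8800e+00] j [  7.  10. -14.  -0. -65.  81.]
```

View pics/w16.png

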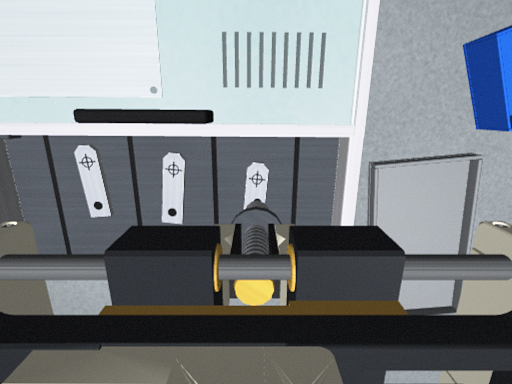

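View pics/s16.png

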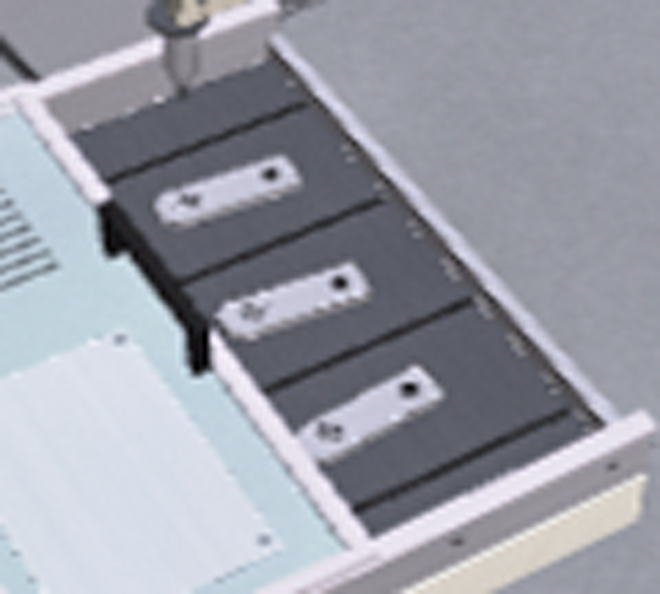

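step_arm --increments '[[[-0.01,-0.045,0],[0,0,0],1],[[-0.02,-0.094,0],[0,0,0],1],[[-0.03,-0.143,0],[0,0,0],1],[[-0.04,-0.192,0],[0,0,0],1],[[-0.05,-0.241,0],[0,0,0],1],[[-0.06,-0.29,0],[0,0,0],1],[[-0.07,-0.339,0],[0,0,0],1],[[-0.08,-0.388,0],[0,0,0],1],[[-0.09,-0.435,0],[0,0,0],1],[[-0.099,-0.475,0],[0,0,0],1]]'

```text
time_s: 25.1
tcp_pos: [0.4658, 0.3553, 0.2162]
eef_rot: [179.9, 0.1, -1.8]
contact_force: [0.7, 0.8, -0.9]
gripper_width: 0.0162
```

step_arm --increments '[[[0,-0.007,0],[0,0,0],1],[[0,-0.007,0],[0,0,0],1],[[0,-0.007,0],[0,0,0],1],[[0,-0.007,0],[0,0,0],1]]'

```text
time_s: 25.5
tcp_pos: [0.4676, 0.3592, 0.2179]
eef_rot: [179.9, 0.0, -1.9]
contact_force: [-0.1, -0.8, -2.4]
gripper_width: 0.0166
```

```bash
python3 - <<'E'
from h import *
plan([.4682,.3608,.22],-1.9)
v=cap('wrist','w17.png');w=cap('scene')
cv2.imwrite('pics/s17.png',cv2.resize(w['img'][220:310,300:400],None,fx=6,fy=6,interpolation=cv2.INTER_CUBIC)[:,:,::-1])
cv2.imwrite('pics/w17z.png',cv2.resize(v['img'][130:310,180:330],None,fx=4,fy=3.3,interpolation=cv2.INTER_CUBIC)[:,:,::-1])
E
```

```text
t25.5 shift [ 0.0005 -0.0016 -0.0021] rot [ 0.001   0.0008 -0.0008] rows 0.1 F [-0.1 -0.8 -2.4] w 0.0166 pos [0.4676 0.3592 0.2179] rpy [ 1.7994e+02  4.0000e-02 -1.9500e+00] j [ 57.  13. -11.  -0. -66.  32.]
```

View pics/w17z.png

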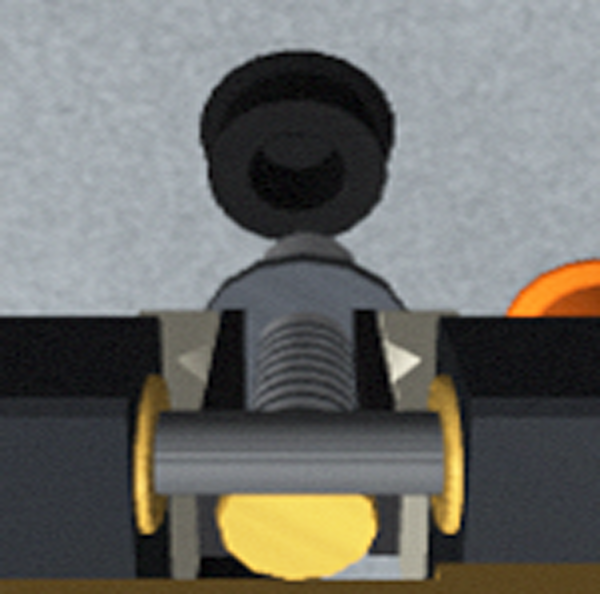

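View pics/s17.png

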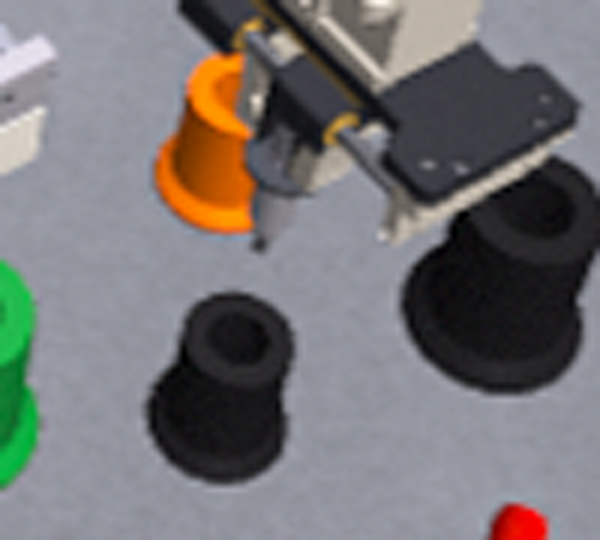

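step_arm --increments '[[[0.0005,-0.0016,0.03],[0,0,0],1],[[0.0005,-0.0016,0.05],[0,0,0],1],[[0.0005,-0.0016,0.065],[0,0,0],1],[[0.0005,-0.0016,0.08],[0,0,0],1],[[0.0005,-0.0016,0.095],[0,0,0],1],[[0.0005,-0.0016,0.105],[0,0,0],1],[[0.0005,-0.0016,0.115],[0,0,0],1],[[0.0005,-0.0016,0.123],[0,0,0],1],[[0.0005,-0.0016,0.127],[0,0,0],1],[[0.0005,-0.0016,0.127],[0,0,0],1]]'

```text
time_s: 26.6
tcp_pos: [0.468, 0.362, 0.091]
eef_rot: [180.0, 0.0, -1.9]
contact_force: [-0.0, 0.1, -2.4]
gripper_width: 0.0165
```

```bash
python3 - <<'E'
from h import *
plan([.4682,.3608,.0875],-1.9)
v=cap('wrist')
cv2.imwrite('pics/w18z.png',cv2.resize(v['img'][130:310,180:330],None,fx=4,fy=3.3,interpolation=cv2.INTER_CUBIC)[:,:,::-1])
E
```

```text
t26.6 shift [0.0002 0.0012 0.0035] rot [0.0006 0.0004 0.0003] rows 0.1 F [-0.   0.1 -2.4] w 0.0165 pos [0.468 0.362 0.091] rpy [ 1.7997e+02  2.0000e-02 -1.8800e+00] j [ 57.  20. -20.  -0. -50.  31.]
```

View pics/w18z.png

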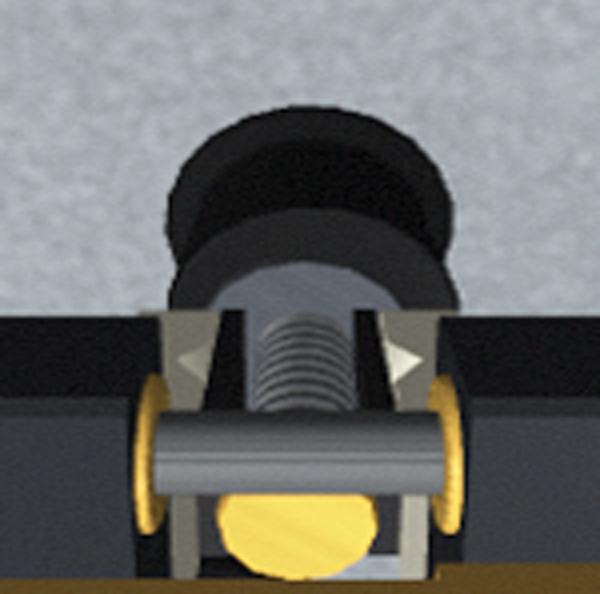

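step_arm --increments '[[[0,0.001,0.002],[0,0,0],1],[[0,0.001,0.003],[0,0,0],1],[[0,0.001,0.003],[0,0,0],1],[[0,0.001,0.003],[0,0,0],0.6],[[0,0.001,0.003],[0,0,0],0.4],[[0,0.001,0.003],[0,0,0],0.2],[[0,0.001,0.003],[0,0,0],0],[[0,0.001,0.003],[0,0,0],0],[[0,0.001,0.003],[0,0,0],0],[[0,0.001,0.003],[0,0,0],0]]'

```text
time_s: 27.65
tcp_pos: [0.4681, 0.3612, 0.0885]
eef_rot: [-180.0, -0.0, -1.9]
contact_force: [0.2, 1.5, -0.5]
gripper_width: 0.0672
```

step_arm --increments '[[[0,0,0],[0,0,0],0],[[0,0,0],[0,0,0],0],[[0,0,-0.02],[0,0,0],0],[[0,0,-0.05],[0,0,0],0],[[0,0,-0.09],[0,0,0],0],[[0,0,-0.13],[0,0,0],0],[[0,0,-0.16],[0,0,0],0],[[-0.04,0,-0.16],[0,0,0],0],[[-0.07,0,-0.16],[0,0,0],0],[[-0.07,0,-0.16],[0,0,0],0]]'

```text
time_s: 28.65
tcp_pos: [0.3957, 0.3633, 0.2493]
eef_rot: [-179.9, 0.0, -1.8]
contact_force: [0.3, -0.4, 1.0]
gripper_width: 0.0876
```

```bash
python3 - <<'E'
from h import *
plan([.53,.03,.25],-1.9)
v=cap('wrist','w19.png');w=cap('scene')
cv2.imwrite('pics/s19.png',cv2.resize(w['img'][220:310,300:400],None,fx=6,fy=6,interpolation=cv2.INTER_CUBIC)[:,:,::-1])
E
```

```text
t28.6 shift [ 0.1446  0.3289 -0.0013] rot [-0.0016  0.0001  0.0019] rows 7.2 F [ 0.3 -0.4  1. ] w 0.0876 pos [0.3957 0.3633 0.2493] rpy [-1.7991e+02  1.0000e-02 -1.7900e+00] j [ 63.   7. -15.  -0. -69.  25.]
```

View pics/s19.png

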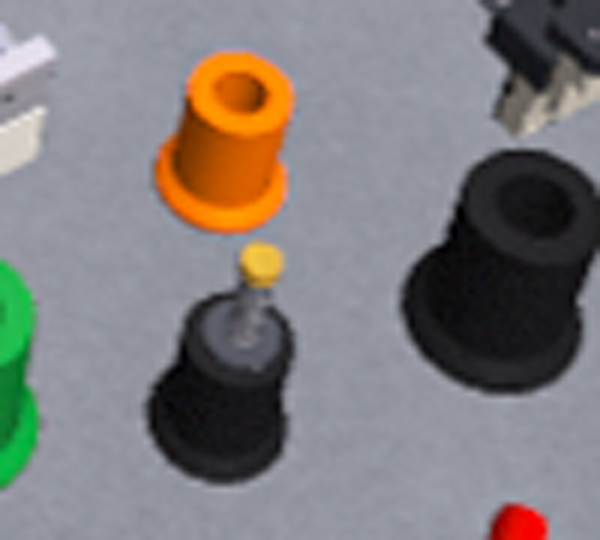

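View pics/w19.png

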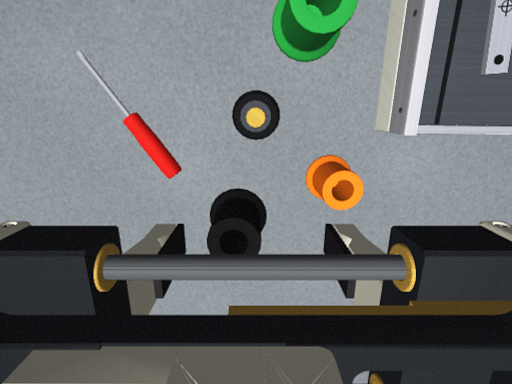

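step_arm --increments '[[[0.065,0.39,-0.02],[0,0,0],0],[[0.065,0.39,-0.02],[0,0,0],0],[[0.065,0.39,-0.02],[0,0,0],0],[[0.065,0.39,-0.02],[0,0,0],0],[[0.065,0.39,-0.02],[0,0,0],0],[[0.065,0.39,-0.02],[0,0,0],0],[[0.065,0.39,-0.02],[0,0,0],0],[[0.065,0.39,-0.02],[0,0,0],0],[[0.065,0.39,-0.02],[0,0,0],0],[[0.065,0.39,-0.02],[0,0,0],0]]'

```text
time_s: 29.75
tcp_pos: [0.4507, -0.0301, 0.2682]
eef_rot: [180.0, 0.0, -2.1]
contact_force: [-0.6, 0.6, -1.0]
gripper_width: 0.0876
```

```bash
python3 - <<'E'
from h import *
plan([.53,.03,.25],-1.9)
v=cap('wrist','w20.png')
E
```

```text
t29.8 shift [ 0.077  -0.063   0.0181] rot [ 0.0003  0.0005 -0.0037] rows 2.0 F [-0.6  0.6 -1. ] w 0.0876 pos [ 0.4507 -0.0301  0.2682] rpy [ 1.7998e+02  3.0000e-02 -2.1100e+00] j [ 21.  -3. -22.   0. -71.  67.]
```

View pics/w20.png

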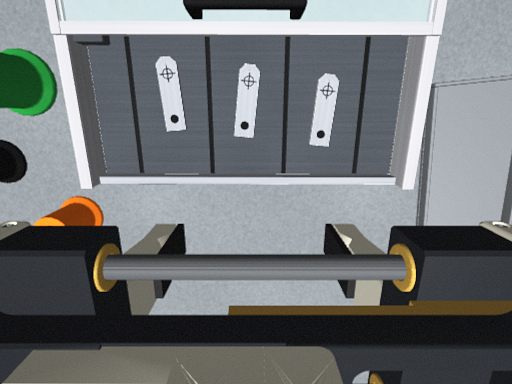

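```bash
cat > blanks.py <<'E'
from h import *
def find(v,z=.053,roi=None):
    h=cv2.cvtColor(v['img'],cv2.COLOR_RGB2HSV)
    m=((h[...,2]>175)&(h[...,1]<50)).astype(np.uint8)
    m=cv2.morphologyEx(m,cv2.MORPH_CLOSE,np.ones((5,5)))
    cs,_=cv2.findContours(m,cv2.RETR_EXTERNAL,cv2.CHAIN_APPROX_NONE)
    out=[]
    for c in cs:
        if not 300<cv2.contourArea(c)<8000: continue
        P=np.array([onz(v,p[0],z)[:2] for p in c])
        (cx,cy),(a,b),ang=cv2.minAreaRect((P*1000).astype(np.float32))
        if a<b: a,b,ang=b,a,ang+90
        ang=(ang+90)%180-90
        if 75<a<105 and 18<b<36: out.append((cx/1000,cy/1000,ang,a,b)); print('blank',np.round(out[-1],4),c[:,0].mean(0))
    return out
if __name__=='__main__':
    v=cap('wrist'); find(v)
E
python3 blanks.py; python3 - <<'E'
from h import *
v=cap('wrist')
print([onz(v,p,.053).round(4) for p in [(167.5,73),(174,119),(249,81),(244,125.5),(327.5,91),(320.5,134)]])
E
```

```text
[array([0.5767, 0.0771, 0.053 ]), array([0.5207, 0.0754, 0.053 ]), array([ 0.564, -0.025,  0.053]), array([ 0.5093, -0.0163,  0.053 ]), array([ 0.5487, -0.1249,  0.053 ]), array([ 0.495 , -0.1179,  0.053 ])]
```

```bash
python3 - <<'E'
from h import *
plan([.525,-.1215,.1],-7.4)
E
```

```text
t29.9 shift [0.0775 0.0912 0.1682] rot [0.0001 0.0004 0.0971] rows 4.1 F [-0.6  0.  -0.7] w 0.0875 pos [ 0.4505 -0.0278  0.2683] rpy [ 1.7999e+02  2.0000e-02 -1.8400e+00] j [ 22.  -3. -22.  -0. -71.  67.]
```

step_arm --increments '[[[0.0775,0.092,0.03],[0,0,0.097],0.3],[[0.0775,0.092,0.08],[0,0,0.097],0.3],[[0.0775,0.092,0.13],[0,0,0.097],0.3],[[0.0775,0.092,0.16],[0,0,0.097],0.3],[[0.0775,0.092,0.168],[0,0,0.097],0.3],[[0.0775,0.092,0.168],[0,0,0.097],0.3],[[0.0775,0.092,0.168],[0,0,0.097],0.3]]' --force 30

```text
time_s: 30.6
tcp_pos: [0.5253, -0.1219, 0.1009]
eef_rot: [180.0, 0.0, -7.3]
contact_force: [0.1, 0.3, 0.5]
gripper_width: 0.0614
```

```bash
python3 - <<'E'
from h import *
plan([.525,-.1225,.048],-7.4)
v=cap('wrist','w21.png')
E
```

```text
t30.6 shift [-0.0002  0.0006  0.0529] rot [0.0006 0.0006 0.0015] rows 1.1 F [0.1 0.3 0.5] w 0.0614 pos [ 0.5253 -0.1219  0.1009] rpy [ 1.7996e+02  3.0000e-02 -7.3100e+00] j [  8.  15. -26.   0. -49.  75.]
```

View pics/w21.png

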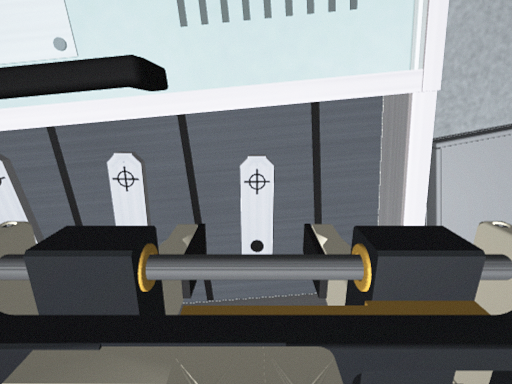

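Blank 3 is aligned (vertical at col 257) between the fingers. Descend and grip.

step_arm --increments '[[[0,0.0005,0.03],[0,0,0],0.3],[[0,0.0005,0.05],[0,0,0],0.3],[[0,0.0005,0.053],[0,0,0],0.3],[[0,0.0005,0.053],[0,0,0],0.8],[[0,0.0005,0.053],[0,0,0],1],[[0,0.0005,0.053],[0,0,0],1],[[0,0.0005,0.053],[0,0,0],1],[[0,0.0005,0.053],[0,0,0],1],[[0,0.0005,0.053],[0,0,0],1],[[0,0.0005,0.053],[0,0,0],1]]'

```text
time_s: 31.65
tcp_pos: [0.525, -0.1234, 0.048]
eef_rot: [180.0, -0.0, -7.4]
contact_force: [-1.6, 0.7, 5.0]
gripper_width: 0.0251
```

step_arm --increments '[[[0,0,0],[0,0,0],1],[[0,0,0],[0,0,0],1],[[0,0,-0.01],[0,0,0],1],[[0,0,-0.04],[0,0,0],1],[[0,0,-0.08],[0,0,0],1],[[0,0,-0.12],[0,0,0],1],[[0,0,-0.12],[0,0,0],1]]'

```text
time_s: 32.35
tcp_pos: [0.528, -0.1237, 0.1737]
eef_rot: [-179.9, -0.6, -7.4]
contact_force: [-0.4, -0.3, -1.1]
gripper_width: 0.0256
```

```bash
python3 - <<'E'
from h import *
plan([.36,-.356,.17],2)
v=cap('wrist','w22.png')
E
```

```text
t32.4 shift [-0.1367  0.252   0.0021] rot [-1.000e-04 -9.700e-03 -1.638e-01] rows 5.7 F [-0.4 -0.3 -1.1] w 0.0256 pos [ 0.528  -0.1237  0.1737] rpy [-179.95   -0.55   -7.39] j [  8.  10. -21.   0. -58.  75.]
```

View pics/w22.png

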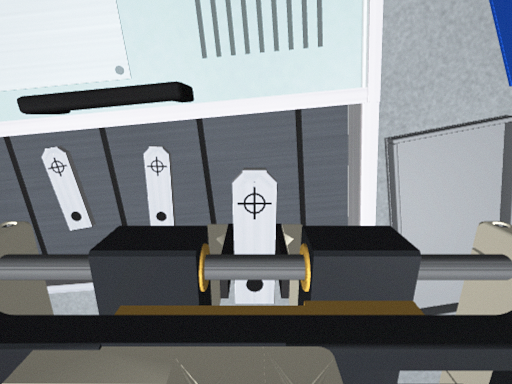

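step_arm --increments '[[[-0.04,0.06,-0.01],[0,0,-0.05],1],[[-0.09,0.13,-0.03],[0,0,-0.1],1],[[-0.12,0.19,-0.04],[0,0,-0.164],1],[[-0.137,0.252,-0.04],[0,0,-0.164],1],[[-0.137,0.252,-0.04],[0,0,-0.164],1],[[-0.137,0.252,-0.04],[0,0,-0.164],1],[[-0.137,0.252,-0.04],[0,0,-0.164],1],[[-0.137,0.252,-0.04],[0,0,-0.164],1],[[-0.137,0.252,-0.04],[0,0,-0.164],1],[[-0.137,0.252,-0.04],[0,0,-0.164],1]]'

```text
time_s: 33.4
tcp_pos: [0.3566, -0.3547, 0.207]
eef_rot: [-180.0, 0.0, 2.0]
contact_force: [-0.2, -0.7, -0.9]
gripper_width: 0.0253
```

```bash
python3 - <<'E'
from h import *
plan([.38,-.356,.17],2)
v=cap('wrist','w23.png'); w=cap('top')
cv2.imwrite('pics/t23.png',cv2.resize(w['img'][165:270,325:435],None,fx=6,fy=5.5,interpolation=cv2.INTER_CUBIC)[:,:,::-1])
E
```

```text
t33.4 shift [0.0234 0.0022 0.037 ] rot [-0.0006  0.0006  0.0006] rows 0.9 F [-0.2 -0.7 -0.9] w 0.0253 pos [ 0.3566 -0.3547  0.207 ] rpy [-1.7997e+02  4.0000e-02  2.0400e+00] j [-22.   5. -22.  -0. -63. 114.]
```

View pics/w23.png

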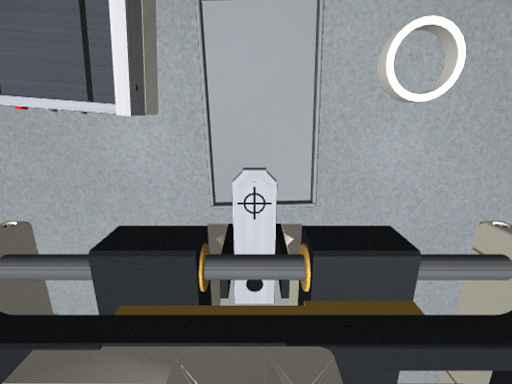

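View pics/t23.png

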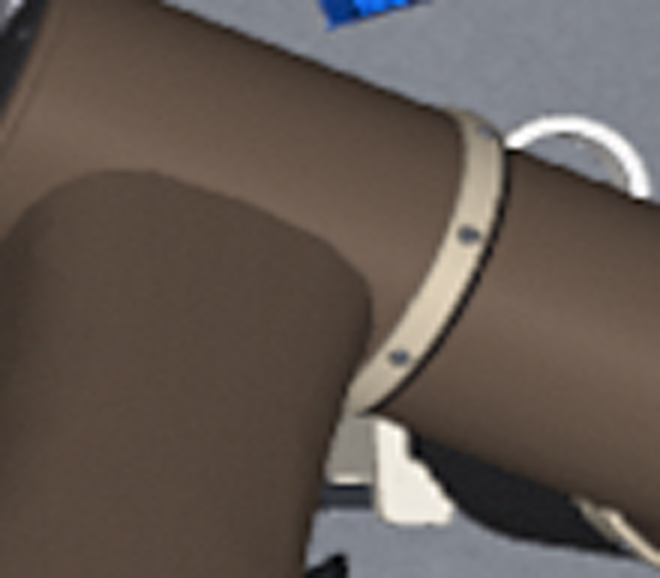

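```bash
python3 - <<'E'
from h import *
v=cap('wrist'); print(v['s']['tcp_pos'])
for p in [(212,206),(316,204),(200,0),(324,0),(206,103),(320,103)]: print(p,onz(v,p,.022).round(4))
cv2.imwrite('pics/w23z.png',cv2.resize(v['img'][0:215,180:345],None,fx=4,fy=2.7,interpolation=cv2.INTER_CUBIC)[:,:,::-1])
E
```

```text
[ 0.35676529 -0.35474455  0.20726665]
(212, 206) [ 0.3109 -0.2999  0.022 ]
(316, 204) [ 0.3187 -0.4373  0.022 ]
(200, 0) [ 0.5465 -0.2886  0.022 ]
(324, 0) [ 0.5513 -0.4227  0.022 ]
(206, 103) [ 0.4405 -0.2937  0.022 ]
(320, 103) [ 0.4455 -0.4294  0.022 ]
```

View pics/w23z.png

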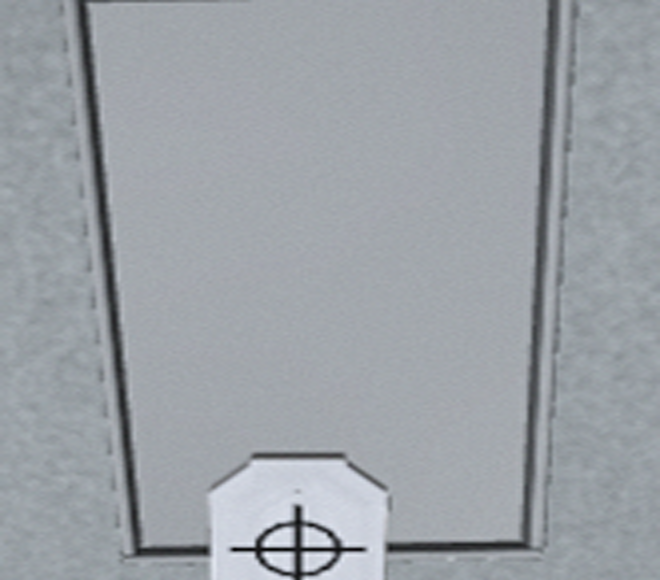

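```bash
python3 - <<'E'
from h import *
plan([.437,-.379,.06],3)
E
```

```text
t33.5 shift [0.0794 0.027  0.1473] rot [-0.0001  0.0001 -0.0165] rows 3.4 F [-0.6  0.2 -0.8] w 0.0251 pos [ 0.3567 -0.3548  0.2073] rpy [-1.7999e+02  1.0000e-02  2.0500e+00] j [-22.   5. -22.  -0. -63. 114.]
```

step_arm --increments '[[[0.03,0.01,0.03],[0,0,-0.0165],1],[[0.06,0.02,0.07],[0,0,-0.0165],1],[[0.0794,0.027,0.11],[0,0,-0.0165],1],[[0.0794,0.027,0.14],[0,0,-0.0165],1],[[0.0794,0.027,0.155],[0,0,-0.0165],1],[[0.0794,0.027,0.155],[0,0,-0.0165],1],[[0.0794,0.027,0.155],[0,0,-0.0165],1]]'

```text
time_s: 34.25
tcp_pos: [0.4371, -0.3797, 0.0528]
eef_rot: [180.0, 0.0, 3.0]
contact_force: [0.1, -0.8, -1.2]
gripper_width: 0.0253
```

```bash
python3 - <<'E'
from h import *
plan([.437,-.379,.0095],3)
v=cap('wrist','w24.png')
E
```

```text
t34.2 shift [-0.     -0.0007  0.0433] rot [ 0.0002  0.0002 -0.0006] rows 0.9 F [ 0.1 -0.8 -1.2] w 0.0253 pos [ 0.4371 -0.3797  0.0528] rpy [1.7999e+02 1.0000e-02 2.9700e+00] j [-22.  21. -24.   0. -45. 115.]
```

View pics/w24.png

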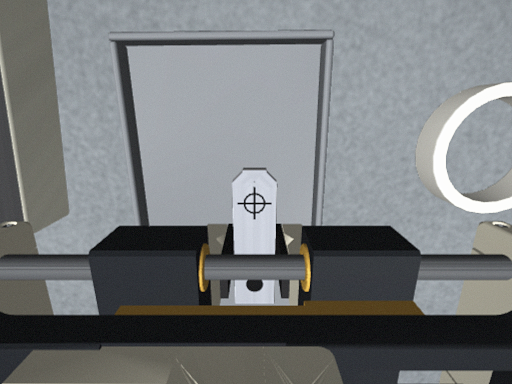

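```bash
python3 - <<'E'
from h import *
v=cap('wrist')
for p in [(110,34),(333,33),(318,200),(140,200)]: print(p,onz(v,p,.022).round(4))
plan([.437,-.379,.0095],3)
E
```

```text
(110, 34) [ 0.5549 -0.2844  0.022 ]
(333, 33) [ 0.5627 -0.4217  0.022 ]
(318, 200) [ 0.4545 -0.4252  0.022 ]
(140, 200) [ 0.4477 -0.2959  0.022 ]
t34.4 shift [-0.0006 -0.0012  0.0445] rot [ 0.0013 -0.002  -0.0009] rows 0.9 F [ 0.2 -0.1  0.5] w 0.0249 pos [ 0.4376 -0.3801  0.054 ] rpy [ 1.7993e+02 -1.2000e-01  2.9500e+00] j [-22.  21. -24.   0. -45. 115.]
```

step_arm --increments '[[[-0.001,0,0.02],[0,0,0],1],[[-0.001,0,0.035],[0,0,0],1],[[-0.001,0,0.043],[0,0,0],1],[[-0.001,0,0.0445],[0,0,0],1],[[-0.001,0,0.0445],[0,0,0],1]]'

```text
time_s: 34.85
tcp_pos: [0.436, -0.3802, 0.0087]
eef_rot: [180.0, -0.0, 2.9]
contact_force: [-0.7, 0.4, -1.3]
gripper_width: 0.0256
```

step_arm --increments '[[[0,0,0],[0,0,0],0.6],[[0,0,0],[0,0,0],0.6],[[0,0,0],[0,0,0],0.6],[[0,0,0],[0,0,0],0.6],[[0,0,-0.03],[0,0,0],0.6],[[0,0,-0.08],[0,0,0],0.4],[[0,0,-0.13],[0,0,0],0.3],[[0,0,-0.16],[0,0,0],0.3],[[-0.05,0,-0.16],[0,0,0],0.3],[[-0.08,0,-0.16],[0,0,0],0.3]]'

```text
time_s: 35.85
tcp_pos: [0.3543, -0.3837, 0.1691]
eef_rot: [180.0, -0.1, 2.9]
contact_force: [-0.1, -1.2, -0.7]
gripper_width: 0.061
```

```bash
python3 - <<'E'
from h import *
plan([.45,-.08,.24],-9)
v=cap('wrist','w25.png')
E
```

```text
t35.9 shift [ 0.1113 -0.2983 -0.0709] rot [ 0.0004 -0.0018  0.2082] rows 6.5 F [-0.1 -1.2 -0.7] w 0.061 pos [ 0.3543 -0.3837  0.1691] rpy [ 1.7997e+02 -1.0000e-01  2.9300e+00] j [-26.   9. -23.  -0. -58. 119.]
```

View pics/w25.png

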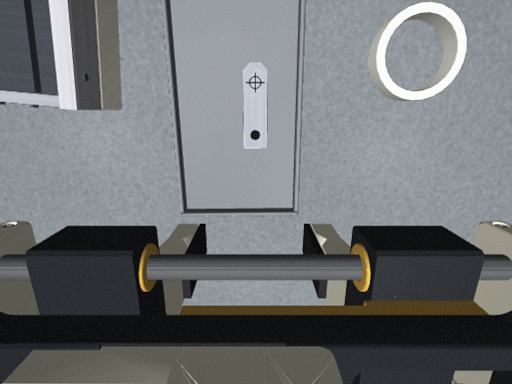

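step_arm --increments '[[[0.111,-0.298,-0.075],[0,0,0.208],0.3],[[0.111,-0.298,-0.075],[0,0,0.208],0.3],[[0.111,-0.298,-0.075],[0,0,0.208],0.3],[[0.111,-0.298,-0.075],[0,0,0.208],0.3],[[0.111,-0.298,-0.075],[0,0,0.208],0.3],[[0.111,-0.298,-0.075],[0,0,0.208],0.3],[[0.111,-0.298,-0.075],[0,0,0.208],0.3],[[0.111,-0.298,-0.075],[0,0,0.208],0.3],[[0.111,-0.298,-0.075],[0,0,0.208],0.3],[[0.111,-0.298,-0.075],[0,0,0.208],0.3]]'

```text
time_s: 36.9
tcp_pos: [0.4509, -0.0812, 0.2427]
eef_rot: [180.0, 0.0, -9.0]
contact_force: [-0.2, 0.3, -0.0]
gripper_width: 0.0613
```

```bash
cat > look.py <<'E'
from h import *
import sys,pickle
v=cap('wrist',sys.argv[1]+'.png'); pickle.dump({k:v[k] for k in('K','R','o')},open(sys.argv[1]+'.pkl','wb'))
E
cat > pt.py <<'E'
from h import *
import sys,pickle
v=pickle.load(open(sys.argv[1]+'.pkl','rb')); z=float(sys.argv[2]); a=[float(x) for x in sys.argv[3:]]
P=[onz(v,a[i:i+2],z) for i in range(0,len(a),2)]
for i in range(0,len(P)-1,2):
    m,h=P[i],P[i+1]; u=(m-h)/np.linalg.norm(m-h)
    print('mark',m.round(4),'hole',h.round(4),np.linalg.norm(m-h).round(4),'centre',(m-.025*u).round(4),'ang',np.degrees(np.arctan2(u[1],u[0])).round(2))
E
python3 look.py w26
```

```text
(no output)
```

View pics/w26.png

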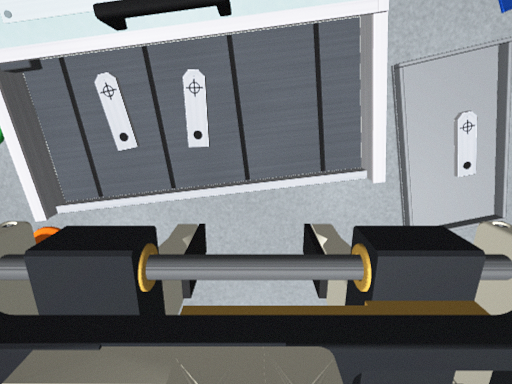

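```bash
python3 pt.py w26 .053 195.5 88 198 135 109 90.5 124 137; python3 - <<'E'
from h import *
plan([.5405,-.0215,.1],-7.5)
E
```

```text
mark [ 0.5634 -0.0279  0.053 ] hole [ 0.5093 -0.0191  0.053 ] 0.0549 centre [ 0.5388 -0.0239  0.053 ] ang -9.22
mark [0.5768 0.0745 0.053 ] hole [0.5213 0.0726 0.053 ] 0.0555 centre [0.5518 0.0736 0.053 ] ang 1.96
t37.0 shift [ 0.0792 -0.0734  0.1425] rot [ 0.0002  0.0007 -0.0275] rows 3.6 F [-0.1 -0.4 -0.2] w 0.0617 pos [ 0.4508 -0.0815  0.2426] rpy [ 1.7999e+02  4.0000e-02 -9.0700e+00] j [ 14.  -1. -24.  -0. -67.  66.]
```

step_arm --increments '[[[0.03,-0.03,0.03],[0,0,-0.01],0.3],[[0.06,-0.06,0.08],[0,0,-0.01],0.3],[[0.079,-0.0714,0.12],[0,0,-0.01],0.3],[[0.079,-0.0714,0.14],[0,0,-0.01],0.3],[[0.079,-0.0714,0.142],[0,0,-0.01],0.3],[[0.079,-0.0714,0.142],[0,0,-0.01],0.3],[[0.079,-0.0714,0.142],[0,0,-0.01],0.3]]'

```text
time_s: 37.65
tcp_pos: [0.5412, -0.0232, 0.1028]
eef_rot: [-180.0, -0.1, -8.5]
contact_force: [0.4, -0.1, 0.3]
gripper_width: 0.0611
```

```bash
python3 look.py w27; python3 - <<'E'
from h import *
plan([.5405,-.0235,.048],-8.5)
E
```

```text
t37.7 shift [-0.0009  0.0007  0.0551] rot [-0.0012 -0.0031  0.0004] rows 1.1 F [-0.1 -0.4 -0.2] w 0.0612 pos [ 0.5413 -0.023   0.1031] rpy [-179.93   -0.18   -8.48] j [ 18.  15. -26.   0. -50.  63.]
```

View pics/w27.png

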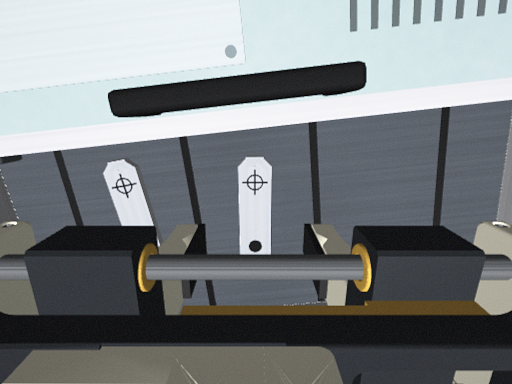

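Aligned. Descend, grip and lift.

step_arm --increments '[[[0,0,0.03],[0,0,0],0.3],[[0,0,0.05],[0,0,0],0.3],[[0,0,0.055],[0,0,0],0.3],[[0,0,0.055],[0,0,0],0.8],[[0,0,0.055],[0,0,0],1],[[0,0,0.055],[0,0,0],1],[[0,0,0.055],[0,0,0],1],[[0,0,0.055],[0,0,0],1],[[0,0,0.055],[0,0,0],1],[[0,0,0.055],[0,0,0],1]]'

```text
time_s: 38.7
tcp_pos: [0.5408, -0.0226, 0.0465]
eef_rot: [-180.0, -0.0, -8.4]
contact_force: [-1.2, 0.1, 6.7]
gripper_width: 0.0249
```

step_arm --increments '[[[0,0,0],[0,0,0],1],[[0,0,0],[0,0,0],1],[[0,0,-0.01],[0,0,0],1],[[0,0,-0.04],[0,0,0],1],[[0,0,-0.08],[0,0,0],1],[[0,0,-0.12],[0,0,0],1],[[0,0,-0.12],[0,0,0],1],[[0,0,-0.12],[0,0,0],1]]'

```text
time_s: 39.5
tcp_pos: [0.5408, -0.0223, 0.1672]
eef_rot: [-179.9, -0.1, -8.5]
contact_force: [-0.8, 0.4, -2.7]
gripper_width: 0.0255
```

```bash
python3 look.py w28; python3 - <<'E'
from h import *
plan([.491,-.335,.17],3)
E
```

```text
t39.5 shift [-0.0025  0.3163 -0.0043] rot [-0.0006  0.0002 -0.2   ] rows 6.3 F [-1.2 -0.4 -2.6] w 0.0254 pos [ 0.54   -0.0225  0.1659] rpy [-1.7997e+02  2.0000e-02 -8.4600e+00] j [ 18.  11. -21.  -0. -58.  63.]
```

View pics/w28.png

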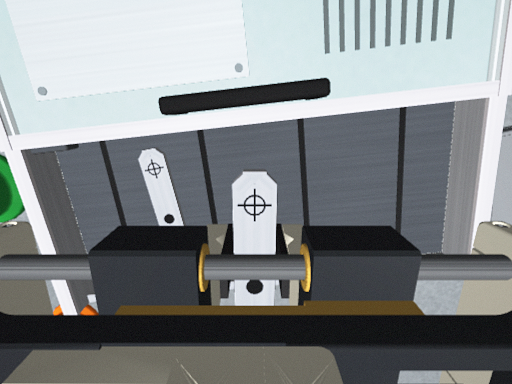

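step_arm --increments '[[[-0.0025,0.05,-0.003],[0,0,-0.1],1],[[-0.0025,0.1,-0.003],[0,0,-0.2],1],[[-0.0025,0.15,-0.003],[0,0,-0.2],1],[[-0.0025,0.2,-0.003],[0,0,-0.2],1],[[-0.0025,0.25,-0.003],[0,0,-0.2],1],[[-0.0025,0.29,-0.003],[0,0,-0.2],1],[[-0.0025,0.316,-0.003],[0,0,-0.2],1],[[-0.0025,0.316,0.05],[0,0,-0.2],1],[[-0.0025,0.316,0.1],[0,0,-0.2],1],[[-0.0025,0.316,0.11],[0,0,-0.2],1]]'

```text
time_s: 40.55
tcp_pos: [0.4867, -0.3333, 0.0494]
eef_rot: [-179.7, 0.6, 2.9]
contact_force: [-1.0, -0.4, -2.6]
gripper_width: 0.0257
```

step_arm --increments '[[[0,0,0],[0,0,0],1],[[0,0,0],[0,0,0],1]]'

```text
time_s: 40.75
tcp_pos: [0.4928, -0.3351, 0.0572]
eef_rot: [179.9, -0.0, 3.1]
contact_force: [-0.2, -0.9, -1.5]
gripper_width: 0.0253
```

```bash
python3 look.py w29; python3 - <<'E'
from h import *
plan([.491,-.336,.008],3)
E
```

```text
t40.8 shift [-0.0025  0.0006  0.05  ] rot [ 0.0014 -0.0023  0.0015] rows 1.0 F [ 0.7  0.2 -1.8] w 0.0255 pos [ 0.4933 -0.3352  0.058 ] rpy [ 1.7992e+02 -1.3000e-01  3.0900e+00] j [-15.  22. -21.   0. -46. 108.]
```

View pics/w29.png

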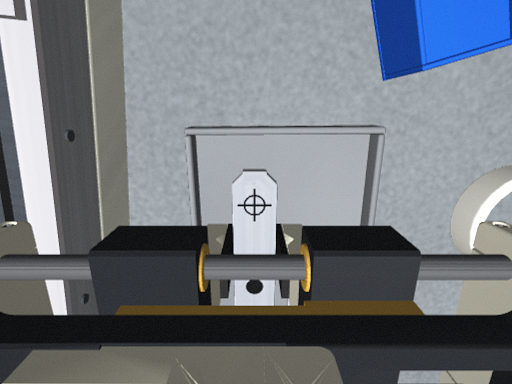

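```bash
python3 pt.py w29 .022 185 127 385 127; python3 - <<'E'
from h import *
plan([.4955,-.340,.008],3)
E
```

```text
mark [ 0.5562 -0.2836  0.022 ] hole [ 0.5637 -0.4208  0.022 ] 0.1374 centre [ 0.5576 -0.3086  0.022 ] ang 93.11
t40.8 shift [0.0018 0.0049 0.05  ] rot [ 0.0014 -0.0023  0.0015] rows 1.0 F [ 0.7  0.2 -1.8] w 0.0255 pos [ 0.4933 -0.3352  0.058 ] rpy [ 1.7992e+02 -1.3000e-01  3.0900e+00] j [-15.  22. -21.   0. -46. 108.]
```

step_arm --increments '[[[0.0018,0.0049,0.01],[0,0,0],1],[[0.0018,0.0049,0.03],[0,0,0],1],[[0.0018,0.0049,0.043],[0,0,0],1],[[0.0018,0.0049,0.05],[0,0,0],1],[[0.0018,0.0049,0.05],[0,0,0],1],[[0.0018,0.0049,0.05],[0,0,0],1]]'

```text
time_s: 41.4
tcp_pos: [0.4942, -0.3397, 0.0063]
eef_rot: [180.0, -0.0, 3.0]
contact_force: [-0.5, 0.5, -2.5]
gripper_width: 0.0253
```

step_arm --increments '[[[0,0,0],[0,0,0],0.62],[[0,0,0],[0,0,0],0.62],[[0,0,0],[0,0,0],0.62],[[0,0,0],[0,0,0],0.62],[[0,0,-0.03],[0,0,0],0.62],[[0,0,-0.08],[0,0,0],0.4],[[0,0,-0.13],[0,0,0],0.3],[[0,0,-0.18],[0,0,0],0.3],[[0,0,-0.18],[0,0,0],0.3]]'

```text
time_s: 42.3
tcp_pos: [0.4974, -0.3415, 0.1944]
eef_rot: [179.6, -0.7, 3.1]
contact_force: [0.6, -0.5, -0.5]
gripper_width: 0.0586
```

```bash
python3 look.py w30; python3 - <<'E'
from h import *
plan([.46,.03,.24],2)
E
```

```text
t42.4 shift [-0.0158 -0.3717 -0.0508] rot [ 0.0033 -0.0075  0.0181] rows 7.5 F [-0.1 -0.  -0.9] w 0.0601 pos [ 0.4958 -0.3405  0.1906] rpy [179.81  -0.43   3.04] j [-16.  15. -12.   0. -62. 109.]
```

View pics/w30.png

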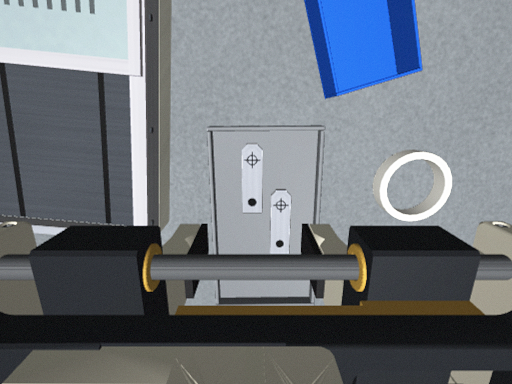

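Both lie flat and separate in the tray. Now blank 1.

step_arm --increments '[[[-0.016,-0.372,-0.05],[0,0,0.018],0.3],[[-0.016,-0.372,-0.05],[0,0,0.018],0.3],[[-0.016,-0.372,-0.05],[0,0,0.018],0.3],[[-0.016,-0.372,-0.05],[0,0,0.018],0.3],[[-0.016,-0.372,-0.05],[0,0,0.018],0.3],[[-0.016,-0.372,-0.05],[0,0,0.018],0.3],[[-0.016,-0.372,-0.05],[0,0,0.018],0.3],[[-0.016,-0.372,-0.05],[0,0,0.018],0.3],[[-0.016,-0.372,-0.05],[0,0,0.018],0.3],[[-0.016,-0.372,-0.05],[0,0,0.018],0.3]]'

```text
time_s: 43.35
tcp_pos: [0.4577, 0.0315, 0.2354]
eef_rot: [180.0, 0.1, 2.1]
contact_force: [0.1, -0.0, -0.4]
gripper_width: 0.0613
```

step_arm --increments '[[[0,0,0],[0,0,0],0.3],[[0,0,0],[0,0,0],0.3]]'

```text
time_s: 43.55
tcp_pos: [0.458, 0.0301, 0.2355]
eef_rot: [180.0, 0.1, 1.9]
contact_force: [0.6, -0.4, 0.5]
gripper_width: 0.0613
```

```bash
python3 look.py w31; python3 - <<'E'
from h import *
plan([.5525,.0745,.1],1.9)
E
```

```text
t43.6 shift [ 0.0959 -0.0413  0.1355] rot [ 0.0003  0.0007 -0.0001] rows 3.4 F [ 0.1 -0.2  1. ] w 0.0613 pos [0.4581 0.0301 0.2356] rpy [1.7998e+02 4.0000e-02 1.8900e+00] j [ 28.  -1. -24.  -0. -66.  63.]
```

View pics/w31.png

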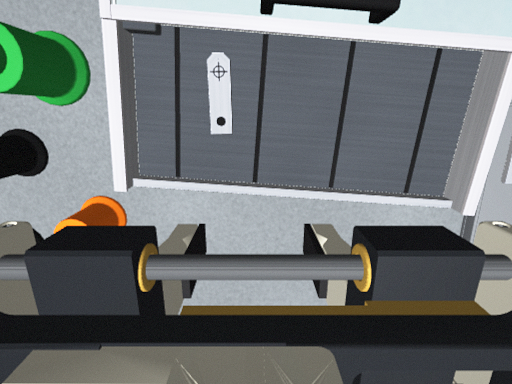

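```bash
python3 pt.py w31 .053 219 72 221 121.5
```

```text
mark [0.5761 0.0748 0.053 ] hole [0.5212 0.0726 0.053 ] 0.055 centre [0.5511 0.0738 0.053 ] ang 2.36
```

step_arm --increments '[[[0.03,-0.015,0.03],[0,0,0],0.3],[[0.06,-0.03,0.07],[0,0,0],0.3],[[0.09,-0.041,0.11],[0,0,0],0.3],[[0.0955,-0.041,0.132],[0,0,0],0.3],[[0.0955,-0.041,0.135],[0,0,0],0.3],[[0.0955,-0.041,0.135],[0,0,0],0.3],[[0.0955,-0.041,0.135],[0,0,0],0.3]]'

```text
time_s: 44.3
tcp_pos: [0.5526, 0.075, 0.1024]
eef_rot: [-180.0, -0.1, 2.0]
contact_force: [0.0, -0.1, -0.1]
gripper_width: 0.0615
```

```bash
python3 look.py w32; python3 - <<'E'
from h import *
plan([.5525,.0740,.048],1.9)
E
```

```text
t44.4 shift [-0.0004  0.0013  0.0548] rot [-0.001  -0.0026  0.0013] rows 1.1 F [-0.   0.3  0.4] w 0.0614 pos [0.5527 0.0753 0.1028] rpy [-1.7994e+02 -1.5000e-01  1.9800e+00] j [ 28.  16. -24.   0. -50.  64.]
```

View pics/w32.png

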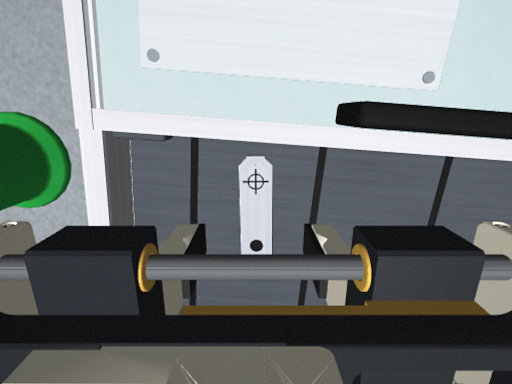

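step_arm --increments '[[[0,0.0005,0.03],[0,0,0],0.3],[[0,0.0005,0.05],[0,0,0],0.3],[[0,0.0005,0.0545],[0,0,0],0.3],[[0,0.0005,0.0545],[0,0,0],0.8],[[0,0.0005,0.0545],[0,0,0],1],[[0,0.0005,0.0545],[0,0,0],1],[[0,0.0005,0.0545],[0,0,0],1],[[0,0.0005,0.0545],[0,0,0],1],[[0,0.0005,0.0545],[0,0,0],1],[[0,0.0005,0.0545],[0,0,0],1]]'

```text
time_s: 45.35
tcp_pos: [0.5525, 0.0749, 0.047]
eef_rot: [-180.0, -0.0, 2.0]
contact_force: [-1.6, 0.1, 6.4]
gripper_width: 0.0254
```

step_arm --increments '[[[0,0,0],[0,0,0],1],[[0,0,0],[0,0,0],1],[[0,0,-0.01],[0,0,0],1],[[0,0,-0.04],[0,0,0],1],[[0,0,-0.08],[0,0,0],1],[[0,0,-0.12],[0,0,0],1],[[0,0,-0.12],[0,0,0],1],[[0,0,-0.12],[0,0,0],1]]'

```text
time_s: 46.15
tcp_pos: [0.5524, 0.0751, 0.1676]
eef_rot: [-179.9, -0.1, 2.0]
contact_force: [0.2, -1.1, -3.0]
gripper_width: 0.0254
```

```bash
python3 look.py w33; python3 - <<'E'
from h import *
plan([.372,-.346,.17],3)
E
```

```text
t46.2 shift [-0.194   0.4144 -0.0038] rot [-0.0005  0.0004 -0.018 ] rows 9.2 F [ 0.5 -0.8 -2.5] w 0.0254 pos [0.5517 0.0748 0.1663] rpy [-1.7997e+02  2.0000e-02  1.9700e+00] j [ 28.  12. -19.  -0. -59.  64.]
```

View pics/w33.png

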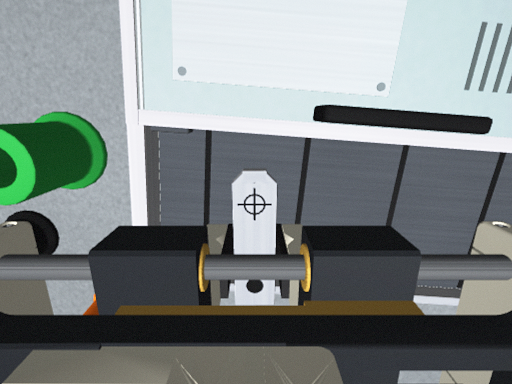

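step_arm --increments '[[[-0.019,0.041,-0.003],[0,0,-0.018],1],[[-0.039,0.082,-0.003],[0,0,-0.018],1],[[-0.058,0.124,-0.003],[0,0,-0.018],1],[[-0.078,0.166,-0.003],[0,0,-0.018],1],[[-0.097,0.207,-0.003],[0,0,-0.018],1],[[-0.116,0.249,-0.003],[0,0,-0.018],1],[[-0.136,0.29,-0.003],[0,0,-0.018],1],[[-0.155,0.332,-0.003],[0,0,-0.018],1],[[-0.175,0.373,-0.003],[0,0,-0.018],1],[[-0.194,0.4145,-0.003],[0,0,-0.018],1]]'

```text
time_s: 47.2
tcp_pos: [0.3708, -0.3472, 0.1681]
eef_rot: [-179.9, 0.1, 3.0]
contact_force: [2.6, -0.1, -1.4]
gripper_width: 0.0254
```

step_arm --increments '[[[0,0,0],[0,0,0],1],[[0,0,0.05],[0,0,0],1],[[0,0,0.1],[0,0,0],1],[[0,0,0.11],[0,0,0],1],[[0,0,0.11],[0,0,0],1],[[0,0,0.11],[0,0,0],1]]'

```text
time_s: 47.8
tcp_pos: [0.3739, -0.3465, 0.0608]
eef_rot: [179.9, -0.0, 3.1]
contact_force: [0.2, -0.5, -0.9]
gripper_width: 0.0256
```

```bash
python3 look.py w34; python3 - <<'E'
from h import *
plan([.371,-.347,.0085],3)
E
```

```text
t47.9 shift [-0.0035  0.0001  0.0528] rot [ 0.0016 -0.0023  0.0014] rows 1.1 F [ 0.4 -0.1 -1.3] w 0.0253 pos [ 0.3744 -0.3466  0.0614] rpy [ 1.7991e+02 -1.3000e-01  3.0800e+00] j [-21.  15. -32.   0. -43. 114.]
```

View pics/w34.png

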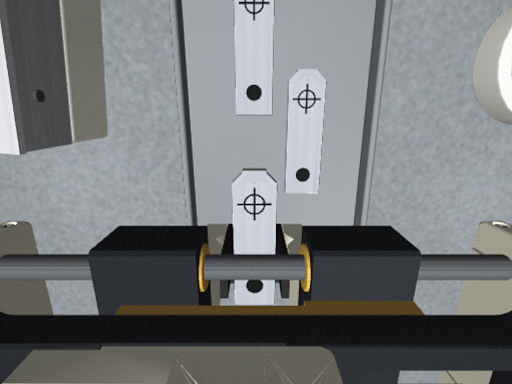

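step_arm --increments '[[[-0.003,0,0.01],[0,0,0],1],[[-0.003,0,0.03],[0,0,0],1],[[-0.003,0,0.045],[0,0,0],1],[[-0.003,0,0.0525],[0,0,0],1],[[-0.003,0,0.0525],[0,0,0],1],[[-0.003,0,0.0525],[0,0,0],1]]'

```text
time_s: 48.45
tcp_pos: [0.3702, -0.3465, 0.0075]
eef_rot: [180.0, -0.1, 3.0]
contact_force: [-1.0, -0.4, -2.6]
gripper_width: 0.0255
```

step_arm --increments '[[[0,0,0],[0,0,0],0.62],[[0,0,0],[0,0,0],0.62],[[0,0,0],[0,0,0],0.62],[[0,0,0],[0,0,0],0.62],[[0,0,-0.03],[0,0,0],0.62],[[0,0,-0.08],[0,0,0],0.4],[[0,0,-0.13],[0,0,0],0.2],[[0,0,-0.18],[0,0,0],0],[[-0.03,0,-0.22],[0,0,0],0],[[-0.03,0,-0.22],[0,0,0],0]]'

```text
time_s: 49.45
tcp_pos: [0.3402, -0.3493, 0.2333]
eef_rot: [179.7, -0.5, 3.0]
contact_force: [0.6, 0.3, -0.5]
gripper_width: 0.0678
```

```bash
python3 look.py w35; python3 - <<'E'
from h import *
plan([.6272,-.025,.23],-92.1)
E
```

```text
t49.5 shift [ 0.3036 -0.3082  0.0012] rot [-0.0025 -0.0072  1.6595] rows 11.1 F [-0.2  0.4 -0.6] w 0.0714 pos [ 0.3401 -0.3486  0.2303] rpy [179.82  -0.34   2.98] j [-22.   2. -22.   0. -65. 115.]
```

View pics/w35.png

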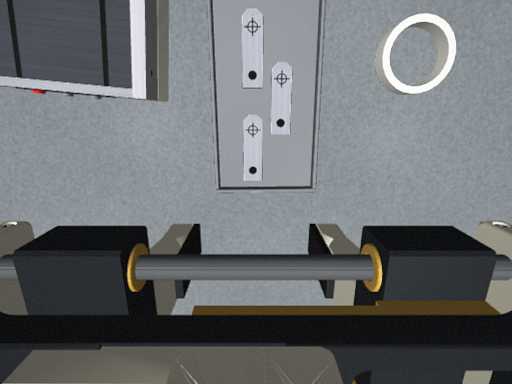

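step_arm --increments '[[[0.304,-0.308,0],[0,0,1.66],0],[[0.304,-0.308,0],[0,0,1.66],0],[[0.304,-0.308,0],[0,0,1.66],0],[[0.304,-0.308,0],[0,0,1.66],0],[[0.304,-0.308,0],[0,0,1.66],0],[[0.304,-0.308,0],[0,0,1.66],0],[[0.304,-0.308,0],[0,0,1.66],0],[[0.304,-0.308,0],[0,0,1.66],0],[[0.304,-0.308,0],[0,0,1.66],0],[[0.304,-0.308,0],[0,0,1.66],0]]'

```text
time_s: 50.5
tcp_pos: [0.6296, -0.0203, 0.2241]
eef_rot: [179.8, 0.0, -79.1]
contact_force: [-0.5, -0.9, -1.4]
gripper_width: 0.0879
```

```bash
python3 - <<'E'
from h import *
plan([.6272,-.025,.21],-92.1)
E
```

```text
t50.5 shift [0.0042 0.0032 0.0141] rot [ 0.0027 -0.0003  0.2271] rows 1.5 F [-0.5 -0.9 -1.4] w 0.0879 pos [ 0.6296 -0.0203  0.2241] rpy [179.85   0.   -79.09] j [ 16.  17.  -5.  -0. -68.  -5.]
```

step_arm --increments '[[[0.0042,0.003,0],[0,0,0.12],0],[[0.0042,0.003,0.01],[0,0,0.227],0],[[0.0042,0.003,0.02],[0,0,0.227],0],[[0.0042,0.003,0.02],[0,0,0.227],0]]'

```text
time_s: 50.9
tcp_pos: [0.6237, -0.029, 0.2041]
eef_rot: [179.7, -0.0, -91.8]
contact_force: [0.1, -0.9, -0.5]
gripper_width: 0.0875
```

```bash
python3 look.py w36; python3 - <<'E'
from h import *
plan([.6272,-.025,.1085],-92.1)
E
```

```text
t51.0 shift [-0.0043 -0.0031  0.0968] rot [ 0.0029 -0.0007  0.0058] rows 1.9 F [ 0.2 -0.1  0.4] w 0.0875 pos [ 0.6242 -0.0291  0.2053] rpy [ 1.7984e+02 -4.0000e-02 -9.1770e+01] j [ 15.  17.  -8.  -0. -66. -17.]
```

View pics/w36.png

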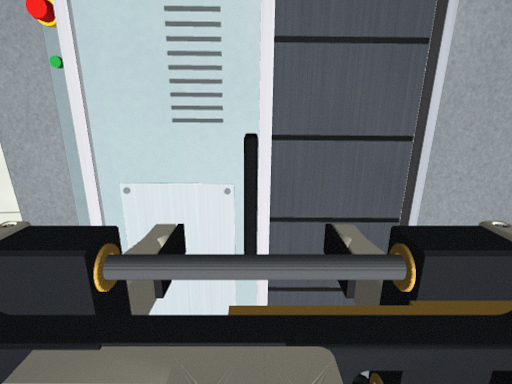

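Bar at col 251, between the fingers. Descend and grip.

step_arm --increments '[[[-0.004,-0.003,0.04],[0,0,0.005],0],[[-0.004,-0.003,0.08],[0,0,0.005],0],[[-0.004,-0.003,0.096],[0,0,0.005],0],[[-0.004,-0.003,0.096],[0,0,0.005],0.5],[[-0.004,-0.003,0.096],[0,0,0.005],1],[[-0.004,-0.003,0.096],[0,0,0.005],1],[[-0.004,-0.003,0.096],[0,0,0.005],1],[[-0.004,-0.003,0.096],[0,0,0.005],1],[[-0.004,-0.003,0.096],[0,0,0.005],1],[[-0.004,-0.003,0.096],[0,0,0.005],1]]' --force 15

```text
time_s: 51.95
tcp_pos: [0.6282, -0.0251, 0.1113]
eef_rot: [-180.0, 0.0, -92.2]
contact_force: [0.5, -0.1, 0.1]
gripper_width: 0.0373
```

step_arm --increments '[[[0,0,0],[0,0,0],1],[[0,0,0],[0,0,0],1],[[0,0,0],[0,0,0],1],[[0,0,0],[0,0,0],1],[[0,0,0],[0,0,0],1],[[0,0,0],[0,0,0],1],[[0,0,0],[0,0,0],1]]'

```text
time_s: 52.65
tcp_pos: [0.6271, -0.0251, 0.1108]
eef_rot: [179.9, -0.0, -92.2]
contact_force: [-5.1, 1.9, 3.5]
gripper_width: 0.0117
```

step_arm --increments '[[[0,0.02,0],[0,0,0],1],[[0,0.05,0],[0,0,0],1],[[0,0.08,0],[0,0,0],1],[[0,0.11,0],[0,0,0],1],[[0,0.135,0],[0,0,0],1],[[0,0.155,0],[0,0,0],1],[[0,0.165,0],[0,0,0],1],[[0,0.165,0],[0,0,0],1]]'

```text
time_s: 53.45
tcp_pos: [0.4619, -0.0186, 0.1108]
eef_rot: [179.9, 0.0, -92.2]
contact_force: [-1.7, -0.4, -5.7]
gripper_width: 0.0117
```

step_arm --increments '[[[0,0.004,0],[0,0,0],1],[[0,0.007,0],[0,0,0],1],[[0,0.007,0],[0,0,0],1]]'

```text
time_s: 53.75
tcp_pos: [0.4565, -0.0184, 0.1108]
eef_rot: [180.0, -0.0, -92.2]
contact_force: [0.5, 1.4, -7.0]
gripper_width: 0.012
```

step_arm --increments '[[[0,0.003,0],[0,0,0],1],[[0,0.005,0],[0,0,0],1],[[0,0.005,0],[0,0,0],1]]'

```text
time_s: 54.05
tcp_pos: [0.4523, -0.0182, 0.1108]
eef_rot: [-179.9, 0.0, -92.2]
contact_force: [8.4, -2.2, -15.3]
gripper_width: 0.0122
```

step_arm --increments '[[[0,0.002,0],[0,0,0],1],[[0,0.003,0],[0,0,0],1],[[0,0.003,0],[0,0,0],1]]'

```text
time_s: 54.35
tcp_pos: [0.4523, -0.0177, 0.1116]
eef_rot: [-179.6, 0.0, -92.1]
contact_force: [17.0, -8.0, -20.8]
gripper_width: 0.0116
```

step_arm --increments '[[[0,-0.003,0],[0,0,0],1],[[0,-0.005,0],[0,0,0],1],[[0,-0.005,0],[0,0,0],0.8],[[0,-0.005,0],[0,0,0],0.4],[[0,-0.005,0],[0,0,0],0],[[0,-0.005,0],[0,0,0],0],[[0,-0.005,0],[0,0,0],0],[[0,-0.005,0],[0,0,0],0],[[0,-0.005,0],[0,0,0],0],[[0,-0.005,0],[0,0,0],0]]'

```text
time_s: 55.35
tcp_pos: [0.4533, -0.0183, 0.1109]
eef_rot: [180.0, -0.0, -92.2]
contact_force: [-0.1, 0.7, 0.1]
gripper_width: 0.068
```

step_arm --increments '[[[0,0,-0.01],[0,0,0],0],[[0,0,-0.04],[0,0,0],0],[[0,0,-0.08],[0,0,0],0],[[0,0,-0.13],[0,0,0],0],[[0,0,-0.16],[0,0,0],0],[[0,0,-0.16],[0,0,0],0],[[0,0,-0.16],[0,0,0],0]]'

```text
time_s: 56.05
tcp_pos: [0.4534, -0.0182, 0.2722]
eef_rot: [-179.9, 0.1, -92.2]
contact_force: [-0.7, -1.1, -0.7]
gripper_width: 0.0874
```

```bash
python3 look.py w37; python3 - <<'E'
from h import *
plan([.4,.2,.28],-92.1); cap('scene','s37.png'); cap('top','t37.png')
E
```

```text
t56.1 shift [-0.2161  0.0613 -0.0089] rot [-0.      0.0004 -0.0021] rows 4.5 F [-1.  -0.3 -0.9] w 0.0876 pos [ 0.4528 -0.0184  0.2711] rpy [-1.800e+02  2.000e-02 -9.222e+01] j [ 23.  -3. -22.  -0. -71. -25.]
```

View pics/w37.png

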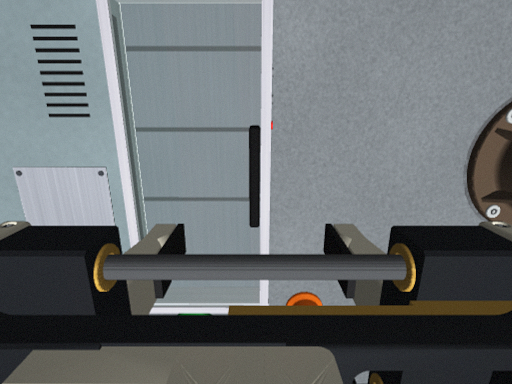

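View pics/s37.png

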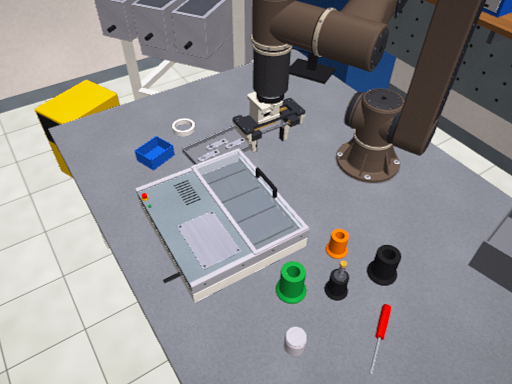

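```bash
python3 - <<'E'
from h import *
import pickle
for n in('w36','w37'):
    v=pickle.load(open(n+'.pkl','rb')); g=cv2.imread(f'pics/{n}.png').astype(int).sum(2)
    for y in (150,180,210):
        x=np.where(g[y,235:275]<110)[0]+235; print(n,y,x.min(),x.max(),onz(v,((x.min()+x.max())/2,y),.133).round(4))
E
```

```text
w36 150 244 256 [ 0.6257 -0.0739  0.133 ]
w36 180 244 256 [ 0.6266 -0.0482  0.133 ]
w36 210 244 255 [ 0.628  -0.0208  0.133 ]
w37 150 250 259 [ 0.4522 -0.0536  0.133 ]
w37 180 250 258 [ 0.454  -0.0203  0.133 ]
w37 210 250 258 [0.4554 0.0153 0.133 ]
```

View pics/t37.png

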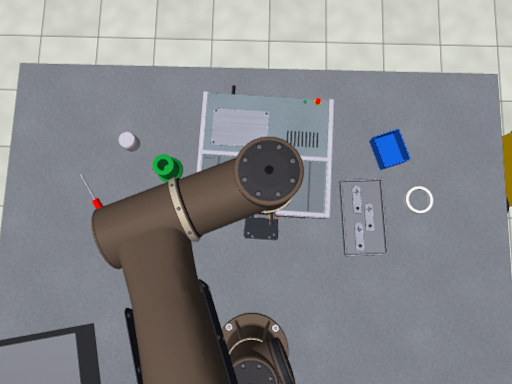

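step_arm --increments '[[[0,-0.045,0],[0,0,0],1],[[0,-0.045,0],[0,0,0],1],[[0,-0.045,0],[0,0,0],1],[[0,-0.045,0],[0,0,0],1],[[0,-0.045,0],[0,0,0],1],[[0,-0.045,0],[0,0,0],1],[[0,-0.045,0],[0,0,0],1],[[0,-0.045,0],[0,0,0],1],[[0,-0.045,0],[0,0,0],1],[[0,-0.045,0],[0,0,0],1]]'

```text
time_s: 57.2
tcp_pos: [0.4982, -0.0201, 0.2711]
eef_rot: [-180.0, 0.0, -92.2]
contact_force: [0.5, -0.2, -0.2]
gripper_width: 0.013
```

step_arm --increments '[[[0,0,0.04],[0,0,0],1],[[0,0,0.08],[0,0,0],1],[[0,0,0.12],[0,0,0],1],[[0,0,0.154],[0,0,0],1],[[0,0,0.154],[0,0,0],1],[[0,0,0.154],[0,0,0],1],[[0,0,0.154],[0,0,0],1],[[0,0,0.154],[0,0,0],1]]'

```text
time_s: 58.0
tcp_pos: [0.4995, -0.0197, 0.1189]
eef_rot: [-179.8, 0.1, -92.2]
contact_force: [0.6, 0.3, 0.1]
gripper_width: 0.0004
```

step_arm --increments '[[[0,0.01,0],[0,0,0],1],[[0,0.017,0],[0,0,0],1],[[0,0.02,0],[0,0,0],1],[[0,0.022,0],[0,0,0],1],[[0,0.022,0],[0,0,0],1]]'

```text
time_s: 58.5
tcp_pos: [0.4761, -0.0192, 0.1172]
eef_rot: [-180.0, 0.0, -92.2]
contact_force: [0.5, -0.5, 0.9]
gripper_width: 0.0005
```

step_arm --increments '[[[0,0.003,0],[0,0,0],1],[[0,0.005,0],[0,0,0],1],[[0,0.007,0],[0,0,0],1],[[0,0.007,0],[0,0,0],1]]'

```text
time_s: 58.9
tcp_pos: [0.4743, -0.0182, 0.1181]
eef_rot: [-179.5, 0.1, -92.1]
contact_force: [16.3, -5.3, -9.9]
gripper_width: 0.0005
```

Firm against the shut stop. Back off, rise and clear the view.

step_arm --increments '[[[0,-0.01,0],[0,0,0],1],[[0,-0.02,0],[0,0,0],1],[[0,-0.02,-0.04],[0,0,0],1],[[0,-0.02,-0.09],[0,0,0],1],[[0,-0.02,-0.14],[0,0,0],1],[[0,-0.02,-0.18],[0,0,0],1],[[0,-0.02,-0.18],[0,0,0],1]]'

```text
time_s: 59.6
tcp_pos: [0.492, -0.0196, 0.303]
eef_rot: [-179.5, 0.1, -92.2]
contact_force: [-0.3, 0.2, -1.5]
gripper_width: 0.0002
```

```bash
python3 - <<'E'
from h import *
s=r.get_state(); print(s['time_s'],s['tcp_pos'],s['contact_force'])
v=cap('top');w=cap('scene')
cv2.imwrite('pics/t40.png',cv2.resize(v['img'][85:265,185:440],None,fx=3,fy=3,interpolation=cv2.INTER_CUBIC)[:,:,::-1])
cv2.imwrite('pics/s40.png',cv2.resize(w['img'][110:310,130:400],None,fx=2.9,fy=2.9,interpolation=cv2.INTER_CUBIC)[:,:,::-1])
E
```

```text
59.6 [ 0.4920217  -0.01959726  0.30302791] [-0.32129732  0.2027408  -1.47107423]
```

View pics/s40.png

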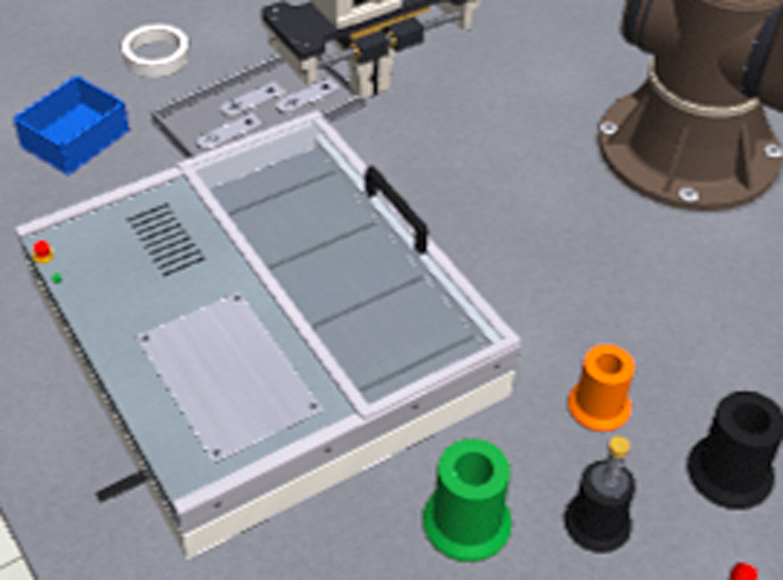

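View pics/t40.png

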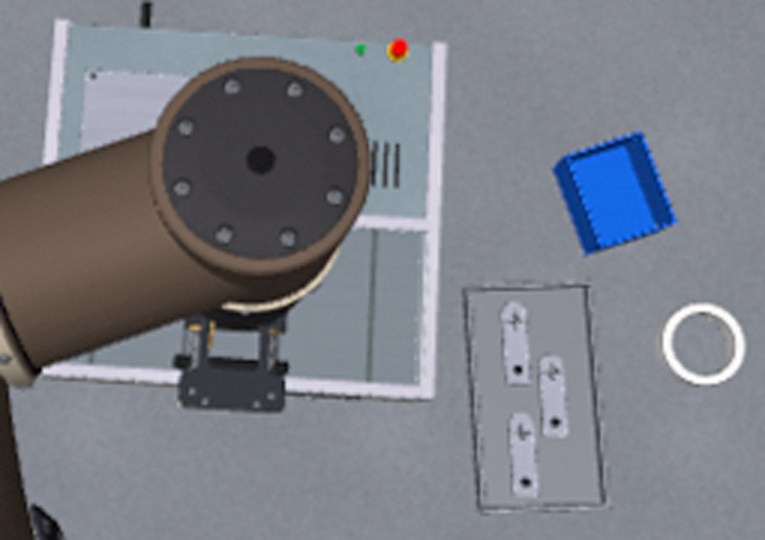

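```bash
python3 -c "
from plant import r
print(r.close_job())"
```

```text
the job is handed in; nothing more can be done
None
```

I completed the whole job and handed it in at about 60 s on the robot's clock, well inside the 208 s limit. I opened the guard to its stop and centre-punched all three blanks from left to right. I then put the punch back upright in its stand, laid the blanks in the grey tray and pushed the guard firmly shut.

**What the last checks showed:**
- **Blanks and punch:** The pictures show three blanks lying flat and apart in the tray and the punch upright in its black stand. The other things on the bench are where they were.
- **Guard:** It travelled 0.175 m from the open stop to the shut stop. Opening measured only about 0.167 m, because the guard had started about 8 mm ajar.
- **Punching:** At each cross the force was about 8 N early in the press, then fell to 5–7 N as I went on down to about 12 mm. That matches the spring having tripped, but the plunger can't be read directly and no punch mark shows in the pictures.
- **Aim:** The wrist and scene cameras disagreed by about 1–2 mm on where the point sat, so each punch is within roughly that of its cross centre.
- **Force:** While testing the open stop the fingers pressed the handle with about 46 N along the slide (about 60 N total at the wrist). That is under the 120 N wrist limit. It is over the 40 N limit for the arm or gripper body, but only the fingers should have been touching.

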